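# Weigh the cured brickwork specimen and close the curing box

### The arm

A 7-joint arm with a two-finger parallel gripper is mounted at the origin on the work surface. World frame = base frame: x ahead of the robot, y to its left, z up, the work surface at z = 0. Lengths are in mm, angles in degrees, forces in N, time in s.
With the tool pointing down it reaches from about 425 to 875 mm from the base axis. Payload 4.7 kg.
Tool frame: the origin (TCP) lies on the mounting face of the last link; the fingertips stand 173 mm ahead of it and the grasp point (between the pads) lies hold_point_z ahead of it (hold_point_z is the distance from the TCP to the grasp point, in mm); z points along the fingers, y is the line along which they close (so a half turn about z gives the same grasp; the last joint's range is limited). The gripper opens to 85 mm and grips with 20 to 120 N. Pads are 22 mm wide; open, the fingers measure 114 mm over their backs; the gripper's body (76 mm by 85 mm) begins 54 mm behind the grasp point. The pads swing forward as they close: fully open they stand 13 mm farther back than shut.
Start: joints at [-75.797, 18.392, -4.016, 83.108, 1.295, 78.541, -3.26], TCP at [150.605, 632.317, 404.749] pointing down, gripper open.
Joint ranges: [-163.93, 163.93], [-17.29, 119.83], [-79.2, 71.16], [3.27, 140.29], [-89.18, 269.18], [5.43, 117.66], [-154.24, 154.24]. Speed limits (degrees/s): [147.25, 147.25, 180, 180, 180, 180, 180].

### API

Orientations are given as [roll, pitch, yaw] about the fixed x, y, z axes, in that order (R = Rz(yaw) Ry(pitch) Rx(roll)).
In Python, from plant import * gives the robot as it stands.
- The arm moves only by the tool apply_moves, never from a script. Its argument "moves" is a list of rows, each a list of 6 numbers: the shift along the tool's x, y, z in m, then the turn, a rotation vector about the tool's x, y, z in rad. In form: [[tx, ty, tz, wx, wy, wz], ...]. A call has exactly 10 rows; each row shifts and turns the commanded pose from where the row before left it, along the tool's axes as they then stand; what a row does not reach is not made up. A row lasts 1/12 s, in which the tool goes at most 41.7 mm and 7.16 degrees, less where a joint would pass 70% of its speed; a pose out of reach is approached as far as the arm can. A call is refused whole if a number of a shift passes 0.0417 or a number of a turn 0.125, either way. A call with a gripper value outside its range is refused whole. "gripper" is the opening, from -1 (shut) to 1 (fully open), set as the call begins (left out, the last holds). The fingers move at their own pace and stop on an object; "force" is the grip in N (left out, the last holds). Time passes only in rows, so rows that do not move let the fingers close, or fill a call up. It gives the time, the measured TCP pose, the force, the opening and the grip force at its end, in the units of the state.
- observe(): the state, without advancing time (a new reading comes with each control period).
- read_camera(name): name is "side" or "top"; returns the picture (384x512x3 uint8, red, green, blue); there is no depth.
- camera_params(name): a dict with "intrinsics" (3x3 intrinsics, pixels), "k1" (the pictures are not rectified: a ray, as slopes to the right and down, at radius r is drawn at 1 + k1 r^2 times it, then the intrinsics apply), "eye" and "attitude" of the camera in the world. Camera axes: x right, y down, z forward; pixel columns grow to the right and rows downward; lengths in mm; the calibration is good to about 2 mm. A picture is of the moment at which its call begins. camera_params takes no time and is no camera call.
- hand_in(): hands the job in; it is judged then, once.
The state is a dict: "time": time; "joint_positions": joint angles; "qvel": joint speeds; "joint_efforts": joint torques, N m; "eef_pos": TCP position; "eef_rot": TCP orientation; "ft_force": force on the tool from outside, world axes, zero at the start; "wrist_torque": the same for the moment, N m; "finger_gap": finger opening in mm; "grasp_force": force on a finger pad.
Only numpy, scipy, OpenCV 4.12 (cv2) and the standard library are available. Lean on these libraries where they do the work, as an engineer would, in place of code of your own. Each camera call takes 0.05 s, during which the arm holds its last target. There are 200 camera calls.

### The job

Take the grey brick specimen out of the curing box by its blue handle, hang it gently by its crossbar on the hook of the spring balance, not dropping it on, let go and wait until it hangs still. Then lift the knee of the lid stay by its red grip, up past centre, so that it unlocks, and lower the lid by its black handle until it is fully shut, without letting it fall. Leave the red brick specimen and the other things on the table where they are.

Things in the scene. Friction and masses are not known exactly. Their poses are not given: they have to be found in the camera images.
- specimen: Grey brick prism, 48 (x) x 98 (y) x 36 mm, in a steel weighing cradle with a BLUE handle; 0.34 to 0.53 kg, loose. Origin: centre of the underside, z up. Prism top at z 39 mm. Two uprights at x +-31 mm (14 mm wide) carry a crossbar along local x, 7 mm thick, centre at z 88 mm: 45 mm free below it. The handle stands on the crossbar's middle.
- specimen_grip (a point): On the axis of the blue handle (upright, round, 20 mm thick, 91 to 125 mm above the cradle's underside), 115 mm above that underside: the height to grip. Fingers closing along the specimen's x keep their tips above the crossbar, which ends 23 mm below this point; fingers closing along its y would later stand in the way of the hook.
- specimen_bar (a point): Middle of the specimen's crossbar (on its centre line, 88 mm above the underside); this bar goes on the hook.
- companion: The other specimen: same prism and cradle, red-brown bricks and a GREEN handle, 0.42 kg, loose. It stays in the box. Origin: centre of the underside. Which of the two stands in which half of the box (local x about +-50 mm) changes; both stand on the inner floor, long side along the box's local y within 5 degrees.
- box: Fixed grey curing box, open on top, 230 (local x) x 180 (local y) x 125 mm high, walls and floor 8 mm. Origin: centre of the underside. The lid's hinge runs along local x on the +y top edge; the front is at -y. The folding lid stay is on the outside of its +x end wall. The lid is hollow, 17 mm, so the companion's handle fits under it.
- lid (a joint): Angle of the lid: 0 = standing open, 82 degrees up from shut, locked by the stay; 1.43 = fully shut. Lid 0.6 kg, aluminium tray, 180 mm from hinge to front edge, 23 mm deep. Once unlocked, the stiff hinges hold it by themselves only within about 30 degrees of its open position; lower down it falls if not held.
- lid_hinge (a point): Middle of the lid's hinge axis: 125 mm above the box's underside, on its +y edge. Axis along the box's local x.
- lid_grip (a point): Middle of the lid's handle: black round bar, 14 mm thick, 110 mm long, parallel to the hinge, on two 10 mm arms at its ends, 44 mm beyond the lid's front edge and in the lid's plane, 224 mm from the hinge axis; a finger fits on either side of it all the way. Open, it is the topmost part (about 348 mm above the table); shut, it is level with the rim, in front of the box.
- stay_knee (a joint): Fold angle of the stay at its knee: 0 = locked, sagging on its stop; 0.24 = straight (dead centre); above 0.24 = past centre and free to fold; about 2.95 with the lid shut. Lifted to 0.6 or more and let go, it stays unlocked.
- stay_foot (a point): Lower pivot of the stay on the box's +x end wall, 20 mm below the rim, 120 mm in front of the hinge axis, 18 mm out from the wall. The lower link, 81 mm long, turns about this point, axis along the box's local x.
- stay_head (a point): Upper pivot of the stay, on the end edge of the lid. The upper link, 88 mm long, joins it to the knee.
- knee_grip (a point): Middle of the red grip at the knee: round bar, 16 mm thick, 42 mm long, sticking out along the box's local +x, its middle 49 mm from the end wall, 156 mm above the table when locked. Locked, the knee sags 10 mm below the line stay_foot to stay_head, on its hinge side. Lifting takes a few newtons and moves it up and to the front (box -y) on a circle about stay_foot.
- hook (a joint): Dip of the sprung hook, m: 0 unloaded, grows downwards, 200 N/m (about 17 to 26 mm under the specimen), stop at 0.050. It bobs for about a second.
- hook_seat (a point): Where the middle of the crossbar's centre line rests in the hook: 200 mm above the table unloaded, 105 mm from the barrel's axis. Frame: the balance's. The 8 mm arm runs along local +y to a V-shaped dip, then an upturned tip (ends at local y +24 mm). Relative to this point the tip tops out at +12.5 mm, the arm before it at +5.5, its underside in the dip at -13.5. The bar lies along local x.
- balance: Fixed spring balance on a stand: base 150 x 170 x 14 mm, steel column 350 mm high at local y -34 mm, aluminium barrel, 34 mm thick, over the origin, z 226 to 311 mm, black bracket on top to 330 mm. Origin: underside of the base, below the barrel. The hook arm points along local +y; hang the crossbar by bringing it over the tip from local +y and lowering it.
- board: White board 120 x 170 x 6 mm lying on the table; bystander. Origin: centre of the underside.
- palette_knife: White plastic palette knife, 200 mm, lying on the table; bystander.
- brick_a: Loose grey small brick 65 x 32 x 22 mm on the table; bystander.
- brick_b: Loose red-brown small brick 65 x 32 x 22 mm on the table; bystander.
- tub: Blue mixing bowl, 96 mm wide, 55 mm high; bystander.
- water_bottle: Clear bottle, 60 mm thick, 150 mm high; bystander.
- brush: Brush, 170 mm, lying on the table; bystander.
Things that resemble listed ones, but are neither listed nor needed, are in the scene too. Leave any pink look-alike of the specimen alone.

How it is judged:
By the outcome, as a careful person would: the job done as asked, in the order asked, and still so for the second after the job is handed in, with the robot touching nothing.
It also fails if it takes over 72 s, if anything falls off the work surface, if the arm or the gripper's body presses on something with over 40 N, if the wrist force passes 120 N, or if a joint passes its speed limit or range.

## Working session

There is one attempt and no reset: what is moved stays moved. The work goes in short steps, Python scripts to look and compute and a tool call to move; the robot and the scene stay as the last step left them, time stands still between calls to the robot, and variables do not carry over. Pictures are saved under pics/ and viewed, at most 10 in all, crops included, and the job is handed in when it is done.

Besides the shell and the picture viewer there is one more tool, called after ">>>" as name([rows], argument=value, ...), one row to a line, values as JSON. apply_moves: Moves the arm, as the interface text tells. Its arguments: {"type":"object","properties":{"moves":{"type":"array"},"gripper":{"type":"number"},"force":{"type":"number"}},"required":["moves"]}

```bash
mkdir -p pics; ls
python3 - <<'E'
from plant import *
import cv2
for n in("side","top"):
    im=read_camera(n); cv2.imwrite(f"pics/{n}0.png",im[:,:,::-1]); print(camera_params(n))
print(observe()); 
try: print(hold_point_z)
except Exception as e: print(e)
E
```

```text
pics
{'intrinsics': array([[412.2429166 ,   0.        , 251.48975166],
       [  0.        , 412.2429166 , 193.68430004],
       [  0.        ,   0.        ,   1.        ]]), 'k1': -0.0015198409980858067, 'eye': array([ 390.47149527, -807.59735825, 1111.1231065 ]), 'attitude': array([-137.62694964,    0.24187221,   -6.96583075])}
{'intrinsics': array([[417.66340343,   0.        , 263.09540668],
       [  0.        , 417.66340343, 184.056748  ],
       [  0.        ,   0.        ,   1.        ]]), 'k1': -0.0451029775445598, 'eye': array([ 266.40884018,   36.14028892, 1360.73677063]), 'attitude': array([-170.51171459,   -0.1952885 ,  -90.76009224])}
{'time': 0.1, 'joint_positions': array([-75.79636429,  18.43639441,  -4.0153662 ,  83.16743131,
         1.29452277,  78.5383159 ,  -3.26072921]), 'qvel': array([-0.02710545, -0.05027304,  0.12472158, -0.15176436,  0.06028667,
        0.09202575, -0.06057589]), 'joint_efforts': array([ 4.61799755e-05, -4.94876719e+01, -3.84013234e-01, -3.15213346e+01,
        1.29110855e-02,  7.34525209e-03,  4.12652355e-06]), 'eef_pos': array([150.58149717, 632.14475703, 403.71885013]), 'eef_rot': array([-1.79903058e+02,  4.85619279e-03,  1.66604971e+02]), 'ft_force': array([-0.26116855,  0.58973449,  0.69551321]), 'wrist_torque': array([0.0384051 , 0.0270544 , 0.00949037]), 'grasp_force': 0.0, 'finger_gap': 85.14149684670261}
154.70000000000002
```

View pics/side0.png

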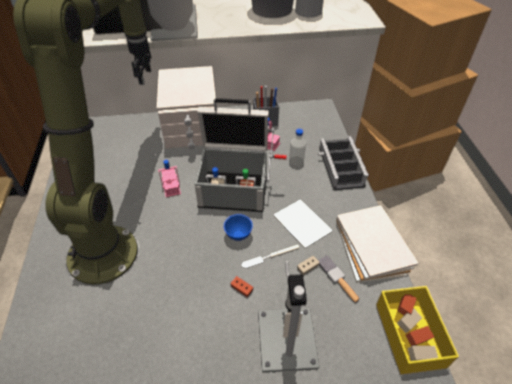

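View pics/top0.png

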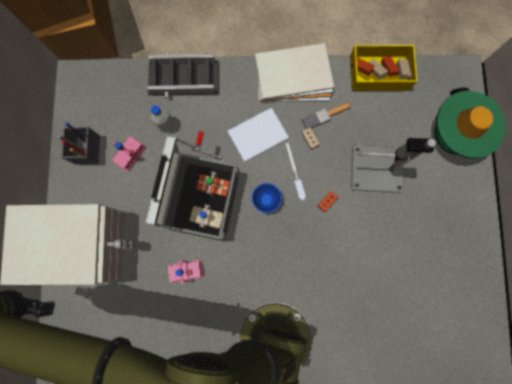

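The grey specimen with the blue handle is in the box, at side (214,175) and top (205,216). The green-handled one is at side (245,177). Pink look-alikes are at side (168,175) and (273,140), outside the box. The balance is at side (290,310) and top (385,165). I'll confirm this in an enlarged composite.

```bash
cat > h.py <<'E'
from plant import *
import numpy as np, cv2
from scipy.spatial.transform import Rotation as R
from scipy.optimize import least_squares
_c={n:camera_params(n) for n in("side","top")}
def rot(a): return R.from_euler('xyz',a,degrees=True)
def proj(n,P):
    c=_c[n]; p=rot(c['attitude']).inv().apply(np.atleast_2d(P)-c['eye']); s=p[:,:2]/p[:,2:]
    s=s*(1+c['k1']*(s**2).sum(1,keepdims=True)); K=c['intrinsics']; return s*K[0,0]+K[:2,2]
def ray(n,uv):
    c=_c[n];K=c['intrinsics']; d=(np.array(uv,float)-K[:2,2])/K[0,0]; s=d.copy()
    for _ in range(5): s=d/(1+c['k1']*(s**2).sum())
    return c['eye'],rot(c['attitude']).apply([*s,1])
def onz(n,uv,z):
    e,d=ray(n,uv); return e+d*(z-e[2])/d[2]
def tri(us,ut):
    f=lambda P:np.r_[proj("side",P)[0]-us,proj("top",P)[0]-ut]
    r=least_squares(f,onz("top",ut,100)); return r.x,np.abs(r.fun).max()
def crop(n,x,y,w,h,W,H,im=None):
    im=read_camera(n) if im is None else im
    return cv2.resize(im[y:y+h,x:x+w,::-1],(W,H),interpolation=cv2.INTER_CUBIC)
E
python3 - <<'E'
import cv2,numpy as np
s=cv2.imread("pics/side0.png");t=cv2.imread("pics/top0.png")
f=lambda im,x,y,w,h:cv2.resize(im[y:y+h,x:x+w],(400,300),interpolation=cv2.INTER_CUBIC)
cv2.imwrite("pics/c1.png",np.vstack([np.hstack([f(s,180,95,120,90+30)[:300],f(s,240,260,133,100)]),np.hstack([f(t,140,125,133,100+25),f(t,340,125,107,80)])]))
E
```

```text
(no output)
```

View pics/c1.png

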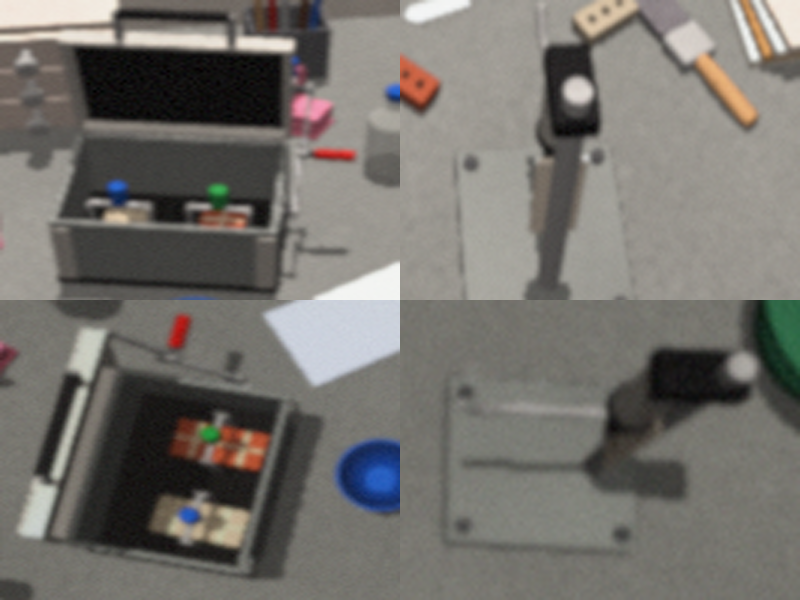

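```bash
cat > m.py <<'E'
from h import *
I={n:cv2.imread(f"pics/{n}0.png")[:,:,::-1] for n in("side","top")}
def blobs(n,lo,hi,roi):
    x,y,w,h=roi; hsv=cv2.cvtColor(I[n][y:y+h,x:x+w].copy(),cv2.COLOR_RGB2HSV)
    m=cv2.inRange(hsv,lo,hi); k,_,st,ce=cv2.connectedComponentsWithStats(m)
    return [(st[i,4],(ce[i]+[x,y]).round(1),st[i,:4]+[x,y,0,0]) for i in range(1,k) if st[i,4]>5]
B=((105,120,60),(130,255,255));G=((50,120,40),(80,255,255));RD=((0,190,100),(6,255,255))
for nm,c in(("blue",B),("green",G),("red",RD)):
    print(nm,"side",blobs("side",*c,(200,140,95,55)),"top",blobs("top",*c,(165,125,70,110)))
def pose(p,L): return R.from_euler('z',p[2]).apply(L)+[p[0],p[1],0]
def fit(obs,p0,extra=0):
    f=lambda p:np.concatenate([proj(n,pose(p,np.array(L,float)+([0,p[3],0] if b and extra else 0)))[0]-uv for n,L,uv,b in obs])
    r=least_squares(f,p0,loss='soft_l1'); print(r.x.round(3),np.degrees(r.x[2]).round(2)); print(r.fun.reshape(-1,2).round(1).tolist()); return r.x
box=[("top",(115,-90,125),(236.7,166.7),0),("top",(-115,-90,125),(222.3,237.5),0),
("side",(-115,-90,125),(197.1,183.8),0),("side",(115,-90,125),(264.9,187),0),("side",(-115,-90,0),(198,208.2),0),("side",(115,-90,0),(262.8,211),0),("side",(0,59,347),(233.3,100.5),0)]
fit(box,[450,250,-.2])
bal=[("top",(0,-34,350),(431.4,142.6),0),("side",(0,-34,350),(299,290.7),0),
("top",(-75,85,14),(352.6,190.5),1),("top",(75,85,14),(353,146.3),1),("top",(-75,-85,14),(402.5,191.7),1),
("side",(-75,85,14),(259.5,310.5),1),("side",(75,85,14),(311,309.5),1)]
b=fit(bal,[450,-300,0,0],1)
print("tip",proj("top",pose(b,[0,129,212])),proj("side",pose(b,[0,129,212])),"want top 358.7,153.8 side ~287.7,<=261.7")
E
python3 m.py
```

```text
blue side [(np.int32(48), array([214.7, 171. ]), array([212, 167,   6,  10]))] top [(np.int32(27), array([202.4, 214.4]), array([200, 212,   6,   6]))]
green side [(np.int32(39), array([245. , 172.4]), array([243, 169,   5,   9]))] top [(np.int32(29), array([209.4, 180.7]), array([207, 178,   6,   6]))]
red side [(np.int32(18), array([279.5, 156.5]), array([275, 156,  10,   2]))] top [(np.int32(38), array([199.2, 137.9]), array([197, 132,   5,  12]))]
[ 4.45820e+02  2.19586e+02 -1.97000e-01] -11.31
[[-0.2, -4.5], [-0.9, -0.1], [-2.0, -0.1], [-0.5, 0.3], [0.8, -0.1], [0.9, 0.7], [-1.5, 2.1]]
[ 538.859 -362.931  -18.93     8.207] -1084.63
[[0.8, -0.1], [0.1, -0.7], [-0.0, -1.6], [1.0, -1.8], [1.6, 0.7], [-1.3, -0.4], [-0.7, -1.5]]
tip [[355.79148824 151.2566353 ]] [[287.21280294 260.20082519]] want top 358.7,153.8 side ~287.7,<=261.7
```

```bash
cat > pic2.py <<'E'
from h import *
I={n:cv2.imread(f"pics/{n}0.png")[:,:,::-1] for n in("side","top")}
def tile(n,x,y,w,h,k):
    im=crop(n,x,y,w,h,w*k,h*k,I[n]).copy()
    for u in range(-(-x//10)*10,x+w,10):
        for v in range(-(-y//10)*10,y+h,10):
            q=(int((u+.5-x)*k),int((v+.5-y)*k)); im=cv2.circle(im,q,1,(255,255,0) if (u%50 or v%50) else (0,0,255),-1)
            if v%50==0 or u%50==0: cv2.putText(im,f"{u},{v}"if (u%50==0 and v%50==0)else "",(q[0]+3,q[1]),0,.35,(0,255,255),1)
    return im
cv2.imwrite("pics/box2.png",np.hstack([tile("top",163,128,80,120,5),tile("side",195,95,80,120,5)]))
cv2.imwrite("pics/bal2.png",np.hstack([tile("top",348,130,66,100,6),tile("side",255,250,66,100,6)]))
E
python3 pic2.py
```

```text
(no output)
```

View pics/box2.png

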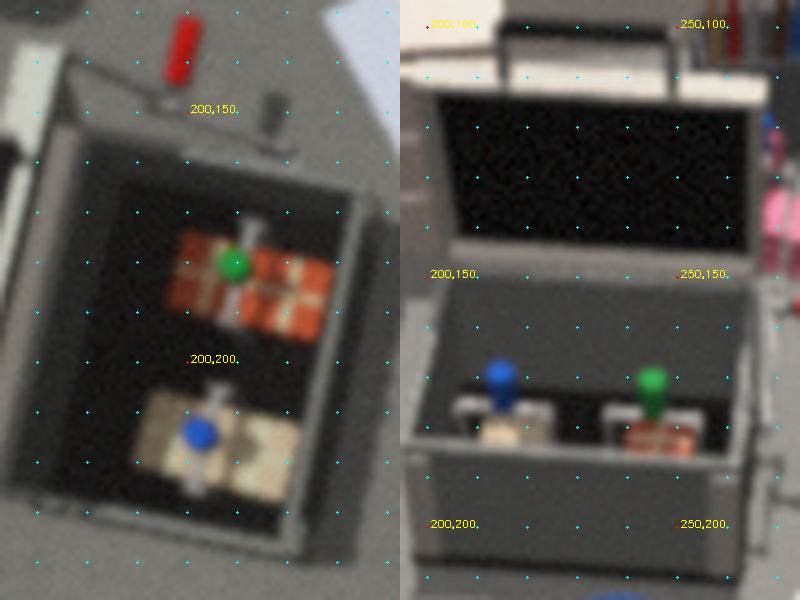

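View pics/bal2.png

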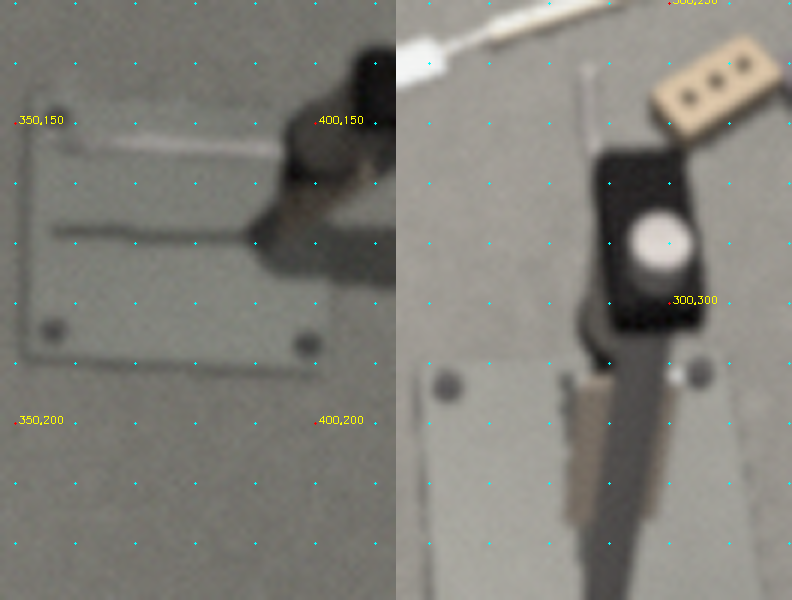

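```bash
cat > m2.py <<'E'
exec(open('m.py').read().split("box=")[0].split("for nm")[0]); exec("def pose"+open('m.py').read().split("def pose")[1].split("box=")[0])
box=[("top",(115,-90,125),(237,165.5),0),("top",(-115,-90,125),(222.5,238.1),0),("top",(-115,90,125),(164.1,226.5),0),("top",(115,90,125),(177.5,152.5),0),
("side",(-115,-90,125),(195.7,182.5),0),("side",(115,-90,125),(262.5,187.1),0),("side",(-115,-90,0),(197.5,206.5),0),("side",(115,-90,0),(261.5,210.5),0),("side",(0,59,347),(232.1,100.5),0),
("side",(164,33,156),(280,156.4),0),("top",(164,33,156),(199.9,137.6),0)]
p=fit(box,[450,250,-.2])
bal=[("top",(0,-34,350),(431.4,142.6),0),("side",(0,-34,350),(298.5,289.5),0),("top",(0,127,212),(356.5,153.6),0),("side",(0,127,212),(286.3,260.3),0),
("top",(-75,85,14),(351.2,189.2),1),("top",(75,85,14),(353.3,144.8),1),("top",(-75,-85,14),(401.7,192),1),
("side",(-75,85,14),(258.2,310.3),1),("side",(75,85,14),(311.5,309.5),1)]
b=fit(bal,[500,-300,0,0],1)
print("knee",tri((280,156.4),(199.9,137.6)),"fit",pose(p,[164,33,156]))
print("hooktip",tri((286.3,260.3),(356.5,153.6)),pose(b,[0,127,212])); print("seat",pose(b,[0,105,200]))
print("cap",tri((298.5,289.5),(431.4,142.6)))
print("blue side",tri((214.7,171),(202.4,214.4)),"expected z~120; green",tri((245,172.4),(209.4,180.7)))
e=lambda a,b:(onz("top",a,96),onz("top",b,96))
t5=lambda x,y:(163+x/5-.5,128+y/5-.5)
a,c=e(t5(194,490),t5(222,388)); d=c-a; print("bar yaw blue",np.degrees(np.arctan2(d[1],d[0])), (a+c)/2,np.linalg.norm(d))
a,c=onz("top",t5(278,500),47),onz("top",t5(300,415),47);d=c-a; print("prism front edge",np.degrees(np.arctan2(d[1],d[0])),np.linalg.norm(d))
print("handletop z133",onz("top",(202.4,214.4),133))
E
python3 m2.py
```

```text
[ 4.42970e+02  2.20528e+02 -2.12000e-01] -12.16
[[-0.3, -1.8], [-2.1, 0.6], [-3.1, -0.0], [1.3, -0.3], [-1.8, 0.6], [0.6, 0.4], [0.2, 1.1], [1.0, 1.4], [-1.0, 2.0], [0.1, -0.3], [-0.8, 0.1]]
[ 538.12  -361.565  -31.496    8.556] -1804.59
[[0.3, 0.1], [0.1, -0.0], [-0.5, -2.0], [0.6, 0.1], [0.9, -0.1], [0.2, -0.0], [1.9, 0.6], [-0.3, -0.7], [-1.5, -2.0]]
knee (array([609.92916894, 215.82361045, 157.03064724]), np.float64(0.12548393305155514)) fit [610.2415653  218.25480714 156.        ]
hooktip (array([ 544.62612152, -235.62340024,  213.27848532]), np.float64(0.8620123429637374)) [ 548.28601682 -234.97297434  212.        ]
seat [ 546.52492739 -256.90237388  200.        ]
cap (array([ 535.54752616, -395.07698917,  349.42614321]), np.float64(0.13722929518840488))
blue side (array([384.06837441, 211.09423873, 119.70150658]), np.float64(0.13398403643444112)) expected z~120; green (array([485.99653342, 191.01491956, 119.86465847]), np.float64(0.01907047893013214))
bar yaw blue -14.90051598909357 [383.99479969 209.26707583  96.        ] 63.97483638189994
prism front edge -14.399663438676908 55.0868479624488
handletop z133 [383.1605978  209.26727808 133.        ]
```

```bash
cat >> h.py <<'E'
HP=float(hold_point_z)
def plan(P,eul,n=10,gp=True,P0=None):
    """rows from measured pose to grasp-point target P, tool attitude eul(roll,pitch,yaw); n moving rows, rest zero"""
    o=observe(); r0=rot(o['eef_rot']); p0=np.array(o['eef_pos']); r1=rot(eul)
    p1=np.array(P,float)-(r1.apply([0,0,HP]) if gp else 0)
    w=(r0.inv()*r1).as_rotvec(); d=(p1-p0); rows=[]
    for i in range(n):
        ri=r0*R.from_rotvec(w*i/n); rows.append([*(ri.inv().apply(d/n)/1000).round(4),*(w/n).round(4)])
    print("t",round(o['time'],2),"gp",(p0+r0.apply([0,0,HP])).round(1),"rpy",np.round(o['eef_rot'],1),"F",np.round(o['ft_force'],1),"gap",round(o['finger_gap'],1),"grip",round(o['grasp_force'],1),"|d|",np.linalg.norm(d).round(),"ang",np.degrees(np.linalg.norm(w)).round(1))
    for r in rows: print([float(x)+0 for x in r],end=",")
    for i in range(10-n): print([0]*6,end=",")
    print()
E
python3 - <<'E'
from h import *
print("shelf", tri((214,93),(103,207)), tri((158,103),(103,285)))
for P in ((200,440,430),): plan(P,(180,0,120))
E
```

```text
shelf (array([397.96086032, 455.50163734, 265.85072407]), np.float64(2.365255494031885)) (array([194.73595825, 455.75807843, 241.72969423]), np.float64(2.7539498645912204))
t 0.1 gp [150.5 631.9 249. ] rpy [-179.9    0.   166.6] F [-0.3  0.6  0.7] gap 85.1 grip 0.0 |d| 269.0 ang 46.6
[-0.0093, -0.0176, -0.0181, -0.0002, 0.0001, 0.0813],[-0.0107, -0.0168, -0.0181, -0.0002, 0.0001, 0.0813],[-0.012, -0.0158, -0.0181, -0.0002, 0.0001, 0.0813],[-0.0132, -0.0148, -0.0181, -0.0002, 0.0001, 0.0813],[-0.0144, -0.0137, -0.0181, -0.0002, 0.0001, 0.0813],[-0.0154, -0.0125, -0.0181, -0.0002, 0.0001, 0.0813],[-0.0164, -0.0112, -0.0181, -0.0002, 0.0001, 0.0813],[-0.0173, -0.0098, -0.0181, -0.0002, 0.0001, 0.0813],[-0.018, -0.0084, -0.0181, -0.0002, 0.0001, 0.0813],[-0.0186, -0.0069, -0.0181, -0.0002, 0.0001, 0.0813],
```

>>> apply_moves([
  [0,0,-0.025,0,0,0.08],
  [0,0,-0.025,0,0,0.08],
  [0,0,-0.025,0,0,0.08],
  [0,0,-0.025,0,0,0.08],
  [0,0,-0.025,0,0,0.08],
  [0,0,-0.02,0,0,0.08],
  [0,0,-0.015,0,0,0.08],
  [0,0,-0.01,0,0,0.08],
  [0,0,-0.005,0,0,0.08],
  [0,0,0,0,0,0.08],
], gripper=0.1)

```text
time: 0.93
eef_pos: [150.6, 632.3, 580.9]
eef_rot: [179.9, -0.1, 120.5]
ft_force: [-0.4, -0.3, -0.1]
finger_gap: 47.0
grasp_force: 0.0
```

Run:
```python
from h import *
plan((310,310,425),(180,0,76))
```

```text
t 0.93 gp [150.7 632.6 426.2] rpy [ 1.799e+02 -1.000e-01  1.205e+02] F [-0.4 -0.3 -0.1] gap 47.0 grip 0.0 |d| 360.0 ang 44.5
[-0.0359, -0.0027, 0.0001, 0.0001, -0.0002, 0.0777],[-0.036, 0.0001, 0.0001, 0.0001, -0.0002, 0.0777],[-0.0358, 0.0029, 0.0001, 0.0001, -0.0002, 0.0777],[-0.0355, 0.0057, 0.0001, 0.0001, -0.0002, 0.0777],[-0.035, 0.0084, 0.0001, 0.0001, -0.0002, 0.0777],[-0.0342, 0.0111, 0.0001, 0.0001, -0.0002, 0.0777],[-0.0332, 0.0138, 0.0001, 0.0001, -0.0002, 0.0777],[-0.0321, 0.0163, 0.0001, 0.0001, -0.0002, 0.0777],[-0.0307, 0.0187, 0.0001, 0.0001, -0.0002, 0.0777],[-0.0291, 0.0211, 0.0001, 0.0001, -0.0002, 0.0777],
```

>>> apply_moves([
  [-0.036,-0.003,0,0,0,0.078],
  [-0.036,0,0,0,0,0.078],
  [-0.036,0.003,0,0,0,0.078],
  [-0.0355,0.0055,0,0,0,0.078],
  [-0.035,0.0085,0,0,0,0.078],
  [-0.034,0.011,0,0,0,0.078],
  [-0.033,0.014,0,0,0,0.078],
  [-0.032,0.016,0,0,0,0.078],
  [-0.031,0.019,0,0,0,0.078],
  [-0.029,0.021,0,0,0,0.078],
])

```text
time: 1.77
eef_pos: [311.0, 308.1, 579.4]
eef_rot: [-180.0, 0.0, 75.9]
ft_force: [-0.0, 0.7, 0.7]
finger_gap: 47.1
grasp_force: 0.0
```

Run:
```python
from h import *
plan((384,210.3,230),(180,0,76))
```

```text
t 1.77 gp [310.9 308.1 424.7] rpy [-180.     0.    75.9] F [-0.   0.7  0.7] gap 47.1 grip 0.0 |d| 230.0 ang 0.1
[-0.0077, 0.0095, 0.0195, 0.0, 0.0, -0.0002],[-0.0077, 0.0095, 0.0195, 0.0, 0.0, -0.0002],[-0.0077, 0.0095, 0.0195, 0.0, 0.0, -0.0002],[-0.0077, 0.0095, 0.0195, 0.0, 0.0, -0.0002],[-0.0077, 0.0095, 0.0195, 0.0, 0.0, -0.0002],[-0.0077, 0.0095, 0.0195, 0.0, 0.0, -0.0002],[-0.0077, 0.0095, 0.0195, 0.0, 0.0, -0.0002],[-0.0077, 0.0095, 0.0195, 0.0, 0.0, -0.0002],[-0.0077, 0.0095, 0.0195, 0.0, 0.0, -0.0002],[-0.0077, 0.0095, 0.0195, 0.0, 0.0, -0.0002],
```

>>> apply_moves([
  [-0.0193,0.0238,0,0,0,0],
  [-0.0193,0.0238,0,0,0,0],
  [-0.0193,0.0238,0.01,0,0,0],
  [-0.0193,0.0238,0.02,0,0,0],
  [0,0,0.03,0,0,0],
  [0,0,0.035,0,0,0],
  [0,0,0.035,0,0,0],
  [0,0,0.035,0,0,0],
  [0,0,0.025,0,0,0],
  [0,0,0.01,0,0,0],
])

```text
time: 2.6
eef_pos: [382.9, 211.4, 375.7]
eef_rot: [-179.8, 0.3, 76.1]
ft_force: [-0.6, -1.0, 0.8]
finger_gap: 47.1
grasp_force: 0.0
```

Run:
```python
from h import *
plan((384,210.3,124),(180,0,76))
a=crop("side",190,110,80,90,400,450); b=crop("top",165,160,80,90,400,450)
cv2.imwrite("pics/g1.png",np.hstack([a,b]))
```

```text
t 2.6 gp [382.1 210.8 221. ] rpy [-179.8    0.3   76.1] F [-0.6 -1.   0.8] gap 47.1 grip 0.0 |d| 97.0 ang 0.4
[0.0, 0.0002, 0.0097, -0.0004, 0.0005, 0.0001],[0.0, 0.0002, 0.0097, -0.0004, 0.0005, 0.0001],[0.0, 0.0002, 0.0097, -0.0004, 0.0005, 0.0001],[0.0, 0.0002, 0.0097, -0.0004, 0.0005, 0.0001],[0.0, 0.0002, 0.0097, -0.0004, 0.0005, 0.0001],[-0.0001, 0.0001, 0.0097, -0.0004, 0.0005, 0.0001],[-0.0001, 0.0001, 0.0097, -0.0004, 0.0005, 0.0001],[-0.0001, 0.0001, 0.0097, -0.0004, 0.0005, 0.0001],[-0.0001, 0.0001, 0.0097, -0.0004, 0.0005, 0.0001],[-0.0001, 0.0001, 0.0097, -0.0004, 0.0005, 0.0001],
```

View pics/g1.png

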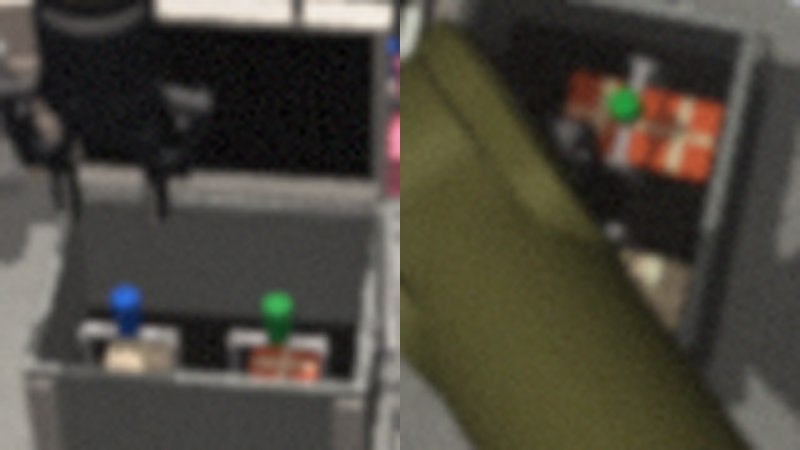

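The open fingers stand above the blue handle in the box: tips at crop (75,215) and (162,215), handle at (125,300).

Run:
```python
from h import *
print(proj("side",(382.1,210.8,203)),"seen 213.2,152.5")
```

```text
[[212.46423077 152.92887353]] seen 213.2,152.5
```

>>> apply_moves([
  [0,0,0.015,0,0,0],
  [0,0,0.015,0,0,0],
  [0,0,0.015,0,0,0],
  [0,0,0.015,0,0,0],
  [0,0,0,0,0,0],
  [0,0,0,0,0,0],
  [0,0,0,0,0,0],
  [0,0,0,0,0,0],
  [0,0,0,0,0,0],
  [0,0,0,0,0,0],
])

```text
time: 3.53
eef_pos: [384.6, 212.4, 320.6]
eef_rot: [180.0, -0.1, 76.1]
ft_force: [0.7, 1.0, 0.8]
finger_gap: 46.9
grasp_force: 0.0
```

Run:
```python
from h import *
plan((384,210.3,124),(180,0,76))
a=crop("side",190,130,60,60,600,600)
cv2.imwrite("pics/g2.png",a)
```

```text
t 3.53 gp [384.8 212.6 165.9] rpy [ 1.80e+02 -1.00e-01  7.61e+01] F [0.7 1.  0.8] gap 46.9 grip 0.0 |d| 42.0 ang 0.1
[-0.0002, 0.0, 0.0042, 0.0001, -0.0001, 0.0001],[-0.0002, 0.0, 0.0042, 0.0001, -0.0001, 0.0001],[-0.0002, 0.0, 0.0042, 0.0001, -0.0001, 0.0001],[-0.0002, 0.0, 0.0042, 0.0001, -0.0001, 0.0001],[-0.0002, 0.0, 0.0042, 0.0001, -0.0001, 0.0001],[-0.0002, 0.0, 0.0042, 0.0001, -0.0001, 0.0001],[-0.0002, 0.0, 0.0042, 0.0001, -0.0001, 0.0001],[-0.0002, 0.0, 0.0042, 0.0001, -0.0001, 0.0001],[-0.0002, 0.0, 0.0042, 0.0001, -0.0001, 0.0001],[-0.0002, 0.0, 0.0042, 0.0001, -0.0001, 0.0001],
```

View pics/g2.png

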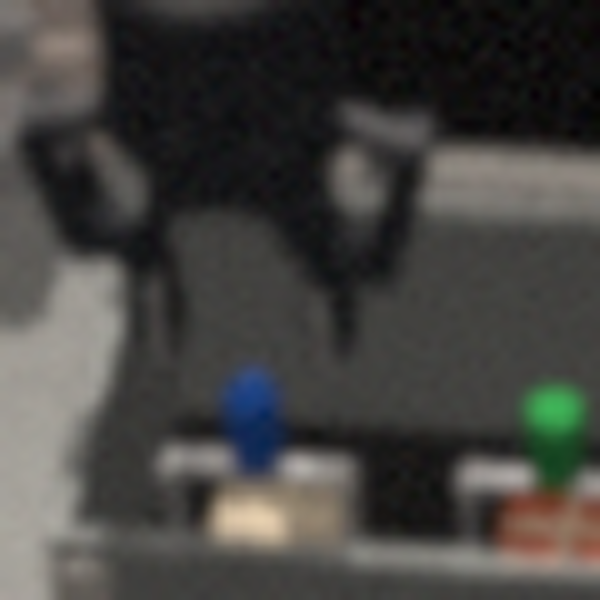

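Fingertips (175,350) and (345,350) straddle the handle (253,400); descending and gripping.

>>> apply_moves([
  [-0.001,0,0.008,0,0,0],
  [-0.001,0,0.008,0,0,0],
  [0,0,0.008,0,0,0],
  [0,0,0.008,0,0,0],
  [0,0,0.006,0,0,0],
  [0,0,0.003,0,0,0],
  [0,0,0,0,0,0],
  [0,0,0,0,0,0],
  [0,0,0,0,0,0],
  [0,0,0,0,0,0],
])

```text
time: 4.42
eef_pos: [384.1, 210.4, 279.1]
eef_rot: [180.0, -0.0, 76.1]
ft_force: [0.4, 0.8, -0.4]
finger_gap: 46.7
grasp_force: 0.0
```

>>> apply_moves([
  [0,0,0,0,0,0],
  [0,0,0,0,0,0],
  [0,0,0,0,0,0],
  [0,0,0,0,0,0],
  [0,0,0,0,0,0],
  [0,0,0,0,0,0],
  [0,0,0,0,0,0],
  [0,0,0,0,0,0],
  [0,0,0,0,0,0],
  [0,0,0,0,0,0],
], gripper=-1, force=60)

```text
time: 5.25
eef_pos: [384.2, 210.4, 279.1]
eef_rot: [180.0, -0.0, 76.1]
ft_force: [0.7, -1.3, 4.9]
finger_gap: 18.6
grasp_force: 58.7
```

>>> apply_moves([
  [0,0,-0.005,0,0,0],
  [0,0,-0.01,0,0,0],
  [0,0,-0.02,0,0,0],
  [0,0,-0.025,0,0,0],
  [0,0,-0.03,0,0,0],
  [0,0,-0.03,0,0,0],
  [0,0,-0.025,0,0,0],
  [0,0,-0.02,0,0,0],
  [0,0,-0.01,0,0,0],
  [0,0,-0.005,0,0,0],
])

```text
time: 6.08
eef_pos: [383.8, 210.3, 459.8]
eef_rot: [180.0, -0.1, 76.1]
ft_force: [0.1, -0.3, -5.5]
finger_gap: 18.1
grasp_force: 59.3
```

Run:
```python
from h import *
plan((470,-20,310),(180,0,80))
```

```text
t 6.08 gp [383.9 210.4 305.1] rpy [ 1.80e+02 -1.00e-01  7.61e+01] F [ 0.1 -0.3 -5.5] gap 18.1 grip 59.3 |d| 246.0 ang 3.9
[-0.0203, 0.0139, -0.0005, 0.0001, -0.0001, -0.0068],[-0.0204, 0.0138, -0.0005, 0.0001, -0.0001, -0.0068],[-0.0205, 0.0136, -0.0005, 0.0001, -0.0001, -0.0068],[-0.0206, 0.0135, -0.0005, 0.0001, -0.0001, -0.0068],[-0.0206, 0.0133, -0.0005, 0.0001, -0.0001, -0.0068],[-0.0207, 0.0132, -0.0005, 0.0001, -0.0001, -0.0068],[-0.0208, 0.0131, -0.0005, 0.0001, -0.0001, -0.0068],[-0.0209, 0.0129, -0.0005, 0.0001, -0.0001, -0.0068],[-0.021, 0.0128, -0.0005, 0.0001, -0.0001, -0.0068],[-0.0211, 0.0126, -0.0005, 0.0001, -0.0001, -0.0068],
```

>>> apply_moves([
  [-0.01,0.007,0,0,0,-0.007],
  [-0.02,0.0136,0,0,0,-0.007],
  [-0.025,0.0168,0,0,0,-0.007],
  [-0.027,0.0176,0,0,0,-0.007],
  [-0.027,0.0174,0,0,0,-0.007],
  [-0.027,0.017,0,0,0,-0.007],
  [-0.026,0.0164,0,0,0,-0.007],
  [-0.022,0.0138,0,0,0,-0.007],
  [-0.016,0.008,0,0,0,-0.007],
  [-0.008,0.004,0,0,0,-0.007],
])

```text
time: 6.92
eef_pos: [468.4, -24.2, 457.2]
eef_rot: [-179.9, 0.1, 79.8]
ft_force: [-0.3, 0.4, -4.1]
finger_gap: 17.8
grasp_force: 59.1
```

Run:
```python
from h import *
plan((551,-170,260),(180,0,86))
```

```text
t 6.92 gp [468.  -24.5 302.5] rpy [-1.799e+02  1.000e-01  7.980e+01] F [-0.3  0.4 -4.1] gap 17.8 grip 59.1 |d| 173.0 ang 6.2
[-0.0129, 0.0107, 0.0043, -0.0002, 0.0002, -0.0107],[-0.013, 0.0106, 0.0043, -0.0002, 0.0002, -0.0107],[-0.0131, 0.0104, 0.0043, -0.0002, 0.0002, -0.0107],[-0.0132, 0.0103, 0.0043, -0.0002, 0.0002, -0.0107],[-0.0133, 0.0101, 0.0043, -0.0002, 0.0002, -0.0107],[-0.0134, 0.01, 0.0043, -0.0002, 0.0002, -0.0107],[-0.0136, 0.0099, 0.0043, -0.0002, 0.0002, -0.0107],[-0.0137, 0.0097, 0.0043, -0.0002, 0.0002, -0.0107],[-0.0138, 0.0096, 0.0043, -0.0002, 0.0002, -0.0107],[-0.0139, 0.0094, 0.0043, -0.0002, 0.0002, -0.0107],
```

>>> apply_moves([
  [-0.008,0.007,0.002,0,0,-0.011],
  [-0.0145,0.0118,0.004,0,0,-0.011],
  [-0.0165,0.0131,0.006,0,0,-0.011],
  [-0.0165,0.0129,0.006,0,0,-0.011],
  [-0.0165,0.0126,0.006,0,0,-0.011],
  [-0.0165,0.0124,0.006,0,0,-0.011],
  [-0.0165,0.012,0.006,0,0,-0.011],
  [-0.0145,0.0103,0.006,0,0,-0.011],
  [-0.01,0.0065,0.004,0,0,-0.01],
  [-0.005,0.003,0.002,0,0,-0.01],
])

```text
time: 7.75
eef_pos: [552.0, -168.6, 408.1]
eef_rot: [-179.8, 0.1, 86.2]
ft_force: [-0.9, 0.7, -4.0]
finger_gap: 18.3
grasp_force: 59.1
```

Run:
```python
from h import *
plan((550,-190,253),(180,0,86))
im=read_camera("side"); cv2.imwrite("pics/side3.png",im[:,:,::-1]); t=read_camera("top"); cv2.imwrite("pics/top3.png",t[:,:,::-1])
a=crop("side",245,190,80,90,400,450,im); b=crop("top",310,100,80,90,400,450,t)
cv2.imwrite("pics/h1.png",np.hstack([a,b]))
```

```text
t 7.75 gp [ 551.3 -168.8  253.4] rpy [-1.798e+02  1.000e-01  8.620e+01] F [-0.9  0.7 -4. ] gap 18.3 grip 59.1 |d| 22.0 ang 0.3
[-0.0022, -0.0001, 0.0, -0.0004, 0.0002, 0.0003],[-0.0022, -0.0001, 0.0, -0.0004, 0.0002, 0.0003],[-0.0022, -0.0001, 0.0, -0.0004, 0.0002, 0.0003],[-0.0022, -0.0001, 0.0, -0.0004, 0.0002, 0.0003],[-0.0022, -0.0001, 0.0, -0.0004, 0.0002, 0.0003],[-0.0022, -0.0001, 0.0, -0.0004, 0.0002, 0.0003],[-0.0022, -0.0001, 0.0, -0.0004, 0.0002, 0.0003],[-0.0022, -0.0001, 0.0, -0.0004, 0.0002, 0.0003],[-0.0022, -0.0001, 0.0, -0.0004, 0.0002, 0.0003],[-0.0022, -0.0001, 0.0, -0.0004, 0.0002, 0.0003],
```

View pics/h1.png

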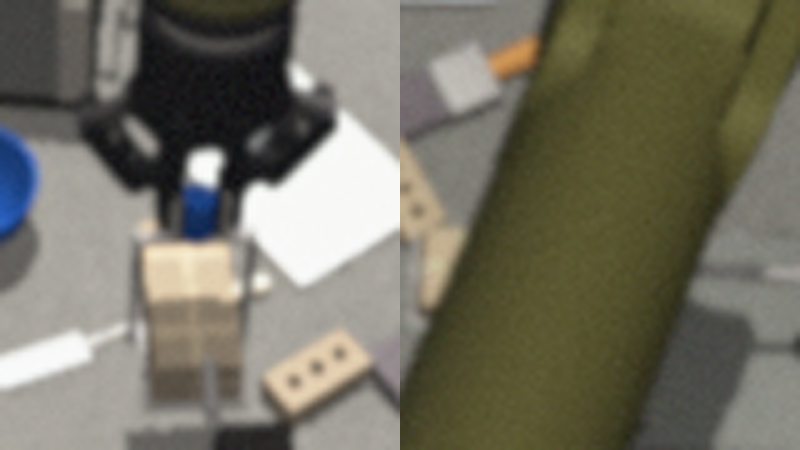

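Run:
```python
from h import *
rr=R.from_euler('z',-4,degrees=True)
f=lambda L:((proj("side",rr.apply(np.array(L)-[0,0,116.4])+[551.3,-168.8,253.4])[0]+.5-[245,190])*5).round()
for L in [(-24,49,39),(24,49,39),(-24,-49,39),(24,-49,39),(-24,-49,3),(24,-49,3),(-38,0,88),(38,0,88),(0,0,125)]: print(L,f(L))
print("tip",((proj("side",(546.5,-235.3,212))+.5-[245,190])*5).round())
```

```text
(-24, 49, 39) [141. 219.]
(24, 49, 39) [225. 216.]
(-24, -49, 39) [156. 367.]
(24, -49, 39) [246. 363.]
(-24, -49, 3) [154. 403.]
(24, -49, 3) [241. 399.]
(-38, 0, 88) [125. 239.]
(38, 0, 88) [268. 233.]
(0, 0, 125) [201. 193.]
tip [[209. 356.]]
```

Held specimen (prism front edge about (155..240,400)) hangs level. The hook tip is at crop (210,360), as predicted. Moving it over the tip.

>>> apply_moves([
  [-0.004,0,0,0,0,0],
  [-0.008,0,0,0,0,0],
  [-0.012,0,0,0,0,0],
  [-0.013,0,0,0,0,0],
  [-0.014,0,0,0,0,0],
  [-0.013,0,0,0,0,0],
  [-0.012,0,0,0,0,0],
  [-0.008,0,0,0,0,0],
  [-0.004,0,0,0,0,0],
  [0,0,0,0,0,0],
])

```text
time: 8.68
eef_pos: [546.2, -256.0, 410.8]
eef_rot: [180.0, 0.0, 86.2]
ft_force: [0.2, 0.4, -5.0]
finger_gap: 18.4
grasp_force: 59.1
```

Run:
```python
from h import *
plan((546,-257,228.4),(180,0,86))
im=read_camera("side"); cv2.imwrite("pics/side4.png",im[:,:,::-1]); t=read_camera("top"); cv2.imwrite("pics/top4.png",t[:,:,::-1])
a=crop("side",250,210,66,100,400,600,im); b=crop("top",335,110,66,100,400,600,t)
cv2.imwrite("pics/h2.png",np.hstack([a,b]))
```

```text
t 8.68 gp [ 546.2 -256.1  256.1] rpy [180.    0.   86.2] F [ 0.2  0.4 -5. ] gap 18.4 grip 59.1 |d| 28.0 ang 0.2
[-0.0001, 0.0, 0.0028, 0.0, 0.0, 0.0003],[-0.0001, 0.0, 0.0028, 0.0, 0.0, 0.0003],[-0.0001, 0.0, 0.0028, 0.0, 0.0, 0.0003],[-0.0001, 0.0, 0.0028, 0.0, 0.0, 0.0003],[-0.0001, 0.0, 0.0028, 0.0, 0.0, 0.0003],[-0.0001, 0.0, 0.0028, 0.0, 0.0, 0.0003],[-0.0001, 0.0, 0.0028, 0.0, 0.0, 0.0003],[-0.0001, 0.0, 0.0028, 0.0, 0.0, 0.0003],[-0.0001, 0.0, 0.0028, 0.0, 0.0, 0.0003],[-0.0001, 0.0, 0.0028, 0.0, 0.0, 0.0003],
```

View pics/h2.png

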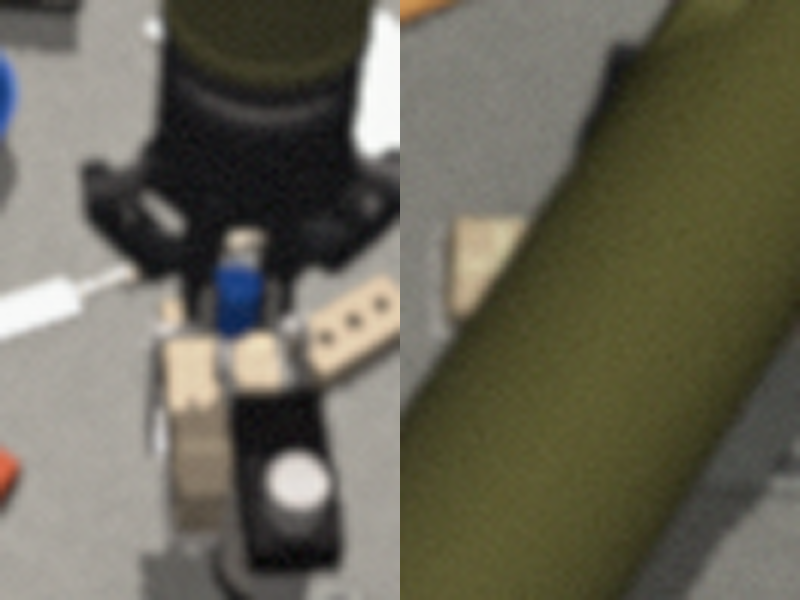

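The bar is above the hook. The thin arm shows at crop (225,340-400), and the bracket is clear at (285,480). Lowering slowly.

>>> apply_moves([
  [-0.001,0,0.002,0,0,0],
  [0,0,0.003,0,0,0],
  [0,0,0.004,0,0,0],
  [0,0,0.004,0,0,0],
  [0,0,0.004,0,0,0],
  [0,0,0.003,0,0,0],
  [0,0,0.003,0,0,0],
  [0,0,0.002,0,0,0],
  [0,0,0,0,0,0],
  [0,0,0,0,0,0],
])

```text
time: 9.62
eef_pos: [546.6, -256.1, 385.6]
eef_rot: [-180.0, -0.0, 86.3]
ft_force: [-0.5, 0.9, -3.5]
finger_gap: 18.5
grasp_force: 59.2
```

>>> apply_moves([
  [0,0,0.0015,0,0,0],
  [0,0,0.0015,0,0,0],
  [0,0,0.0015,0,0,0],
  [0,0,0.0015,0,0,0],
  [0,0,0.0015,0,0,0],
  [0,0,0.0015,0,0,0],
  [0,0,0.0015,0,0,0],
  [0,0,0.0015,0,0,0],
  [0,0,0,0,0,0],
  [0,0,0,0,0,0],
])

```text
time: 10.45
eef_pos: [546.7, -256.1, 373.8]
eef_rot: [180.0, 0.0, 86.3]
ft_force: [0.3, -0.0, -3.9]
finger_gap: 18.0
grasp_force: 59.2
```

>>> apply_moves([
  [0,0,0.0015,0,0,0],
  [0,0,0.0015,0,0,0],
  [0,0,0.0015,0,0,0],
  [0,0,0.0015,0,0,0],
  [0,0,0.0015,0,0,0],
  [0,0,0.0005,0,0,0],
  [0,0,0,0,0,0],
  [0,0,0,0,0,0],
  [0,0,0,0,0,0],
  [0,0,0,0,0,0],
])

```text
time: 11.28
eef_pos: [546.6, -256.1, 365.8]
eef_rot: [180.0, 0.0, 86.3]
ft_force: [0.1, -1.3, -0.9]
finger_gap: 18.0
grasp_force: 59.3
```

Run:
```python
from h import *
F=[]
for i in range(6):
    im=read_camera("side"); F.append(observe()['ft_force'])
print(np.round(F,1),np.mean(F,0))
plan((546,-257,228.4),(180,0,86),n=1)
cv2.imwrite("pics/side5.png",im[:,:,::-1])
# compare hook arm region motion vs side4 (unloaded): column profile of arm crop
```

```text
[[ 1.  -1.4 -1.3]
 [ 1.6 -1.  -1.6]
 [ 0.9 -1.6 -1.9]
 [ 1.6 -1.4 -1.2]
 [ 1.  -1.2 -1.2]
 [ 1.3 -1.3 -1.4]] [ 1.24726871 -1.31086807 -1.41878427]
t 11.58 gp [ 546.7 -256.1  211.1] rpy [180.    0.   86.3] F [ 1.3 -1.3 -1.4] gap 17.8 grip 59.3 |d| 17.0 ang 0.3
[-0.0009, -0.0006, -0.0173, 0.0003, 0.0001, 0.0048],[0, 0, 0, 0, 0, 0],[0, 0, 0, 0, 0, 0],[0, 0, 0, 0, 0, 0],[0, 0, 0, 0, 0, 0],[0, 0, 0, 0, 0, 0],[0, 0, 0, 0, 0, 0],[0, 0, 0, 0, 0, 0],[0, 0, 0, 0, 0, 0],[0, 0, 0, 0, 0, 0],
```

>>> apply_moves([
  [0,0,0.0015,0,0,0],
  [0,0,0.0015,0,0,0],
  [0,0,0.0015,0,0,0],
  [0,0,0.0015,0,0,0],
  [0,0,0.001,0,0,0],
  [0,0,0,0,0,0],
  [0,0,0,0,0,0],
  [0,0,0,0,0,0],
  [0,0,0,0,0,0],
  [0,0,0,0,0,0],
])

```text
time: 12.42
eef_pos: [546.6, -256.1, 358.8]
eef_rot: [180.0, 0.0, 86.3]
ft_force: [0.5, -1.3, -0.0]
finger_gap: 18.4
grasp_force: 59.4
```

Run:
```python
from h import *
F=[]
for i in range(5):
    im=read_camera("side"); F.append(observe()['ft_force'])
print(np.mean(F,0)); cv2.imwrite("pics/side6.png",im[:,:,::-1])
```

```text
[ 0.98398708 -1.27540336  0.49879331]
```

>>> apply_moves([
  [0,0,0,0,0,0],
  [0,0,0,0,0,0],
  [0,0,0,0,0,0],
  [0,0,0,0,0,0],
  [0,0,0,0,0,0],
  [0,0,0,0,0,0],
  [0,0,0,0,0,0],
  [0,0,0,0,0,0],
  [0,0,0,0,0,0],
  [0,0,0,0,0,0],
], gripper=0.2)

```text
time: 13.5
eef_pos: [546.6, -256.1, 358.7]
eef_rot: [-180.0, -0.0, 86.3]
ft_force: [0.8, -0.3, 0.3]
finger_gap: 51.4
grasp_force: 0.0
```

>>> apply_moves([
  [0,0,0,0,0,0],
  [0,0,0,0,0,0],
  [0,0,0,0,0,0],
  [0,0,-0.003,0,0,0],
  [0,0,-0.006,0,0,0],
  [0,0,-0.01,0,0,0],
  [0,0,-0.02,0,0,0],
  [0,0,-0.03,0,0,0],
  [0,0,-0.03,0,0,0],
  [0,0,-0.02,0,0,0],
])

```text
time: 14.33
eef_pos: [546.5, -256.7, 481.7]
eef_rot: [179.8, 0.1, 86.3]
ft_force: [1.1, -0.8, -0.4]
finger_gap: 51.2
grasp_force: 0.0
```

Run:
```python
from h import *
plan((560,-60,330),(180,0,86))
im=read_camera("side"); cv2.imwrite("pics/side7.png",im[:,:,::-1])
I0=read_camera("side")
def blue(im):
    h=cv2.cvtColor(im[200:300,250:320].copy(),cv2.COLOR_RGB2HSV);m=cv2.inRange(h,(105,120,60),(130,255,255));k,_,s,c=cv2.connectedComponentsWithStats(m);return [(s[i].tolist(),(c[i]+[250,200]).round(1)) for i in range(1,k) if s[i,4]>5]
print(blue(im)); print("expected handle mid hung", proj("side",(546.5,-256.5,200-23+20)))
```

```text
t 14.33 gp [ 547.1 -256.9  327. ] rpy [1.798e+02 1.000e-01 8.630e+01] F [ 1.1 -0.8 -0.4] gap 51.2 grip 0.0 |d| 197.0 ang 0.3
[0.0197, 0.0001, -0.0003, 0.0004, 0.0001, 0.0004],[0.0197, 0.0001, -0.0003, 0.0004, 0.0001, 0.0004],[0.0197, 0.0, -0.0003, 0.0004, 0.0001, 0.0004],[0.0197, 0.0, -0.0003, 0.0004, 0.0001, 0.0004],[0.0197, 0.0, -0.0003, 0.0004, 0.0001, 0.0004],[0.0197, 0.0, -0.0003, 0.0004, 0.0001, 0.0004],[0.0197, 0.0, -0.0003, 0.0004, 0.0001, 0.0004],[0.0197, 0.0, -0.0003, 0.0004, 0.0001, 0.0004],[0.0197, 0.0, -0.0003, 0.0004, 0.0001, 0.0004],[0.0197, 0.0, -0.0003, 0.0004, 0.0001, 0.0004],
[([0, 21, 2, 11, 18], array([250.4, 225.6])), ([35, 66, 6, 11, 52], array([287.3, 270.4]))]
expected handle mid hung [[287.34709962 270.82771521]]
```

The specimen hangs where expected: blue handle at side (287,270), predicted (287,271). Next is the knee.

```bash
cat >> h.py <<'E'
YB=-12.16; RB=R.from_euler('z',YB,degrees=True); B0=np.array([443,220.5,0.])
def att(theta,sx=-1):
    """tool x = sx*box x, tool z = down tilted by theta deg toward hinge"""
    t=np.radians(theta); X=np.array([sx,0,0.]); Z=np.array([0,np.sin(t),-np.cos(t)]); Y=np.cross(Z,X)
    return (RB*R.from_matrix(np.c_[X,Y,Z])).as_euler('xyz',degrees=True)
KN=np.array([614.9,216.3,156.5])
E
python3 - <<'E'
from h import *
print(att(35)); zt=rot(att(35)).apply([0,0,1])
print(KN-90*zt)
a=observe()
# intermediate: half way
r0=rot(a['eef_rot']);w=(r0.inv()*rot(att(35))).as_rotvec();print(np.degrees(np.linalg.norm(w)))
plan((590,-20,290),(r0*R.from_rotvec(w*.5)).as_euler('xyz',degrees=True))
E
```

```text
[145.     0.   167.84]
[604.02624449 165.8363511  230.22368399]
87.44497259218984
t 14.43 gp [ 548.  -257.6  328.1] rpy [1.796e+02 1.000e-01 8.630e+01] F [ 0.3 -0.7  0.6] gap 51.3 grip 0.0 |d| 202.0 ang 43.7
[0.0196, 0.0002, 0.0046, -0.0249, 0.022, -0.0687],[0.0195, 0.0015, 0.005, -0.0249, 0.022, -0.0687],[0.0192, 0.0027, 0.0055, -0.0249, 0.022, -0.0687],[0.0189, 0.0038, 0.006, -0.0249, 0.022, -0.0687],[0.0184, 0.005, 0.0065, -0.0249, 0.022, -0.0687],[0.0179, 0.006, 0.0071, -0.0249, 0.022, -0.0687],[0.0173, 0.0071, 0.0076, -0.0249, 0.022, -0.0687],[0.0166, 0.008, 0.0082, -0.0249, 0.022, -0.0687],[0.0158, 0.0089, 0.0088, -0.0249, 0.022, -0.0687],[0.015, 0.0098, 0.0093, -0.0249, 0.022, -0.0687],
```

>>> apply_moves([
  [0.0196,0,0.0046,-0.025,0.022,-0.069],
  [0.0195,0.0015,0.005,-0.025,0.022,-0.069],
  [0.019,0.0027,0.0055,-0.025,0.022,-0.069],
  [0.019,0.004,0.006,-0.025,0.022,-0.069],
  [0.0185,0.005,0.0065,-0.025,0.022,-0.069],
  [0.018,0.006,0.007,-0.025,0.022,-0.069],
  [0.0175,0.007,0.0075,-0.025,0.022,-0.069],
  [0.0165,0.008,0.008,-0.025,0.022,-0.069],
  [0.016,0.009,0.009,-0.025,0.022,-0.069],
  [0.015,0.01,0.0095,-0.025,0.022,-0.069],
])

```text
time: 15.27
eef_pos: [561.2, -58.9, 431.8]
eef_rot: [162.4, -6.7, 127.4]
ft_force: [-0.3, 0.4, 0.3]
finger_gap: 51.4
grasp_force: 0.0
```

Run:
```python
from h import *
zt=rot(att(35)).apply([0,0,1])
plan(KN-90*zt,att(35))
print(observe()['joint_positions'].round(0))
```

```text
t 15.27 gp [587.8 -16.7 285.4] rpy [162.4  -6.7 127.4] F [-0.3  0.4  0.3] gap 51.4 grip 0.0 |d| 159.0 ang 43.4
[0.0085, 0.0072, 0.0113, -0.0249, 0.0212, -0.0684],[0.0078, 0.0075, 0.0116, -0.0249, 0.0212, -0.0684],[0.007, 0.0077, 0.012, -0.0249, 0.0212, -0.0684],[0.0062, 0.0079, 0.0123, -0.0249, 0.0212, -0.0684],[0.0054, 0.008, 0.0126, -0.0249, 0.0212, -0.0684],[0.0046, 0.008, 0.0129, -0.0249, 0.0212, -0.0684],[0.0038, 0.0079, 0.0132, -0.0249, 0.0212, -0.0684],[0.003, 0.0078, 0.0135, -0.0249, 0.0212, -0.0684],[0.0022, 0.0077, 0.0137, -0.0249, 0.0212, -0.0684],[0.0013, 0.0075, 0.014, -0.0249, 0.0212, -0.0684],
[-37.   5.  49.  99. -22.  72.  54.]
```

>>> apply_moves([
  [0.0085,0.0072,0.0113,-0.025,0.021,-0.068],
  [0.0078,0.0075,0.0116,-0.025,0.021,-0.068],
  [0.007,0.0077,0.012,-0.025,0.021,-0.068],
  [0.0062,0.0079,0.0123,-0.025,0.021,-0.068],
  [0.0054,0.008,0.0126,-0.025,0.021,-0.069],
  [0.0046,0.008,0.013,-0.025,0.021,-0.069],
  [0.0038,0.008,0.013,-0.025,0.021,-0.069],
  [0.003,0.0078,0.0135,-0.025,0.021,-0.069],
  [0.0022,0.0077,0.0137,-0.025,0.021,-0.069],
  [0.0013,0.0075,0.014,-0.025,0.021,-0.069],
])

```text
time: 16.1
eef_pos: [586.1, 78.5, 356.5]
eef_rot: [145.0, 0.2, 167.9]
ft_force: [0.7, -0.3, -0.2]
finger_gap: 51.6
grasp_force: 0.0
```

Run:
```python
from h import *
zt=rot(att(35)).apply([0,0,1])
plan(KN-30*zt,att(35))
print(observe()['joint_positions'].round(0))
```

```text
t 16.1 gp [605.1 165.1 229.8] rpy [145.    0.2 167.9] F [ 0.7 -0.3 -0.2] gap 51.6 grip 0.0 |d| 60.0 ang 0.2
[0.0001, 0.0001, 0.006, 0.0, 0.0002, 0.0003],[0.0001, 0.0001, 0.006, 0.0, 0.0002, 0.0003],[0.0001, 0.0001, 0.006, 0.0, 0.0002, 0.0003],[0.0001, 0.0001, 0.006, 0.0, 0.0002, 0.0003],[0.0001, 0.0001, 0.006, 0.0, 0.0002, 0.0003],[0.0001, 0.0001, 0.006, 0.0, 0.0002, 0.0003],[0.0001, 0.0001, 0.006, 0.0, 0.0002, 0.0003],[0.0001, 0.0001, 0.006, 0.0, 0.0002, 0.0003],[0.0001, 0.0001, 0.006, 0.0, 0.0002, 0.0003],[0.0001, 0.0001, 0.006, 0.0, 0.0002, 0.0003],
[-35.  13.  39. 103. -47.  69. 100.]
```

>>> apply_moves([
  [0,0,0.01,0,0,0],
  [0,0,0.012,0,0,0],
  [0,0,0.012,0,0,0],
  [0,0,0.012,0,0,0],
  [0,0,0.01,0,0,0],
  [0,0,0.01,0,0,0],
  [0,0,0.01,0,0,0],
  [0,0,0.008,0,0,0],
  [0,0,0.005,0,0,0],
  [0,0,0.001,0,0,0],
])

```text
time: 16.93
eef_pos: [597.2, 129.0, 282.2]
eef_rot: [145.1, 0.1, 167.8]
ft_force: [-0.0, -0.4, -0.2]
finger_gap: 51.4
grasp_force: 0.0
```

Run:
```python
from h import *
plan(KN,att(35),n=1)
im=read_camera("side"); t=read_camera("top")
a=crop("side",245,110,66,100,400,600,im); b=crop("top",170,100,66,100,400,600,t)
cv2.imwrite("pics/k1.png",np.hstack([a,b]))
for n,i,(x,y,w,h) in(("side",im,(255,130,50,40)),("top",t,(180,115,50,50))):
    m=cv2.inRange(cv2.cvtColor(i[y:y+h,x:x+w].copy(),cv2.COLOR_RGB2HSV),(0,150,70),(8,255,255));v,u=np.nonzero(m);print(n,len(u),(u.mean()+x,v.mean()+y,u.min()+x,u.max()+x) if len(u) else 0)
print(proj("side",KN),proj("top",KN),proj("side",KN-[4.9,-1,0]))
```

```text
t 16.93 gp [616.  215.5 155.3] rpy [1.451e+02 1.000e-01 1.678e+02] F [-0.  -0.4 -0.2] gap 51.4 grip 0.0 |d| 2.0 ang 0.2
[0.001, 0.0008, -0.0007, -0.0022, 0.0016, -0.0006],[0, 0, 0, 0, 0, 0],[0, 0, 0, 0, 0, 0],[0, 0, 0, 0, 0, 0],[0, 0, 0, 0, 0, 0],[0, 0, 0, 0, 0, 0],[0, 0, 0, 0, 0, 0],[0, 0, 0, 0, 0, 0],[0, 0, 0, 0, 0, 0],[0, 0, 0, 0, 0, 0],
side 0 0
top 29 (np.float64(198.41379310344828), np.float64(140.75862068965517), np.int64(196), np.int64(200))
[[281.53115225 156.25454011]] [[199.79658015 136.15540481]] [[280.06613686 156.18007979]]
```

>>> apply_moves([
  [0,0,0,0,0,0],
  [0,0,0,0,0,0],
  [0,0,0,0,0,0],
  [0,0,0,0,0,0],
  [0,0,0,0,0,0],
  [0,0,0,0,0,0],
  [0,0,0,0,0,0],
  [0,0,0,0,0,0],
  [0,0,0,0,0,0],
  [0,0,0,0,0,0],
], gripper=-1, force=25)

```text
time: 17.87
eef_pos: [597.8, 128.4, 284.2]
eef_rot: [145.0, 0.2, 167.7]
ft_force: [0.5, 0.7, 5.6]
finger_gap: 15.0
grasp_force: 26.3
```

Run:
```python
from h import *
o=observe(); g=np.array(o['eef_pos'])+rot(o['eef_rot']).apply([0,0,HP])
L=RB.inv().apply(g-B0); f=np.array([-30,105.]); d=L[1:]-f; r=np.linalg.norm(d); a0=np.arctan2(d[1],d[0])
print("local",L.round(1),"r",r.round(1),"ang",np.degrees(a0).round(1),"gap",o['finger_gap'],o['ft_force'])
# circle steps in tool axes
prev=L.copy()
for k in range(1,11):
    a=a0+np.radians(28)*k/10; q=np.array([L[0],f[0]+r*np.cos(a),f[1]+r*np.sin(a)])
    print((rot(o['eef_rot']).inv().apply(RB.apply(q-prev))/1000).round(4).tolist()); prev=q
print(prev)
```

```text
local [171.3  31.3 157.5] r 80.7 ang 40.6 gap 15.036507891565421 [0.52127493 0.69577137 5.59235493]
[-0.0, -0.0005, -0.0039]
[-0.0, -0.0007, -0.0039]
[-0.0, -0.0009, -0.0038]
[-0.0, -0.001, -0.0038]
[-0.0, -0.0012, -0.0037]
[-0.0, -0.0014, -0.0037]
[-0.0, -0.0016, -0.0036]
[-0.0, -0.0018, -0.0035]
[-0.0, -0.0019, -0.0034]
[-0.0, -0.0021, -0.0033]
[171.31524484  -0.55363081 180.11201642]
```

>>> apply_moves([
  [0,-0.0005,-0.0039,0,0,0],
  [0,-0.0007,-0.0039,0,0,0],
  [0,-0.0009,-0.0038,0,0,0],
  [0,-0.001,-0.0038,0,0,0],
  [0,-0.0012,-0.0037,0,0,0],
  [0,-0.0014,-0.0037,0,0,0],
  [0,-0.0016,-0.0036,0,0,0],
  [0,-0.0018,-0.0035,0,0,0],
  [0,-0.0019,-0.0034,0,0,0],
  [0,-0.0021,-0.0033,0,0,0],
], force=40)

```text
time: 18.7
eef_pos: [591.5, 100.1, 307.7]
eef_rot: [144.7, 0.2, 167.8]
ft_force: [3.6, 6.6, 4.7]
finger_gap: 14.4
grasp_force: 39.3
```

>>> apply_moves([
  [0,0,0,0,0,0],
  [0,0,0,0,0,0],
  [0,0,0,0,0,0],
  [0,0,0,0,0,0],
  [0,0,0,0,0,0],
  [0,0,0,0,0,0],
  [0,0,0,0,0,0],
  [0,0,0,0,0,0],
  [0,0,0,0,0,0],
  [0,0,0,0,0,0],
])

```text
time: 19.53
eef_pos: [591.4, 99.5, 308.1]
eef_rot: [144.7, 0.2, 167.8]
ft_force: [1.6, 6.2, 6.5]
finger_gap: 14.6
grasp_force: 39.4
```

Run:
```python
from h import *
o=observe(); g=np.array(o['eef_pos'])+rot(o['eef_rot']).apply([0,0,HP])
L=RB.inv().apply(g-B0); d=L[1:]-[-30,105]; print(L,np.linalg.norm(d),np.degrees(np.arctan2(d[1],d[0])),o['ft_force'],o['finger_gap'],o['grasp_force'])
im=read_camera("side"); t=read_camera("top")
cv2.imwrite("pics/side8.png",im[:,:,::-1]);cv2.imwrite("pics/top8.png",t[:,:,::-1])
```

```text
[171.16795461   2.23096491 181.80118431] 83.29019756676225 67.23378791171197 [1.60589416 6.24112701 6.52432884] 14.63331580247601 39.40229773521423
```

>>> apply_moves([
  [0,0,0,0,0,0],
  [0,0,0,0,0,0],
  [0,0,0,0,0,0],
  [0,0,0,0,0,0],
  [0,0,0,0,0,0],
  [0,0,0,0,0,0],
  [0,0,0,0,0,0],
  [0,0,0,0,0,0],
  [0,0,0,0,0,0],
  [0,0,0,0,0,0],
], gripper=0.2)

```text
time: 20.47
eef_pos: [590.6, 97.3, 305.8]
eef_rot: [145.1, 0.1, 167.7]
ft_force: [0.5, 0.6, 0.4]
finger_gap: 51.4
grasp_force: 0.0
```

>>> apply_moves([
  [0,0,-0.005,0,0,0],
  [0,0,-0.01,0,0,0],
  [0,0,-0.015,0,0,0],
  [0,0,-0.02,0,0,0],
  [0,0,-0.025,0,0,0],
  [0,0,-0.03,0,0,0],
  [0,0,-0.03,0,0,0],
  [0,0,-0.03,0,0,0],
  [0,0,-0.02,0,0,0],
  [0,0,-0.01,0,0,0],
])

```text
time: 21.3
eef_pos: [566.2, -15.6, 470.1]
eef_rot: [145.0, 0.5, 167.4]
ft_force: [0.7, -0.1, 0.9]
finger_gap: 51.2
grasp_force: 0.0
```

Run:
```python
from h import *
o=observe(); print(o['eef_pos'],o['joint_positions'].round(0))
im=read_camera("side"); t=read_camera("top")
cv2.imwrite("pics/side9.png",im[:,:,::-1]);cv2.imwrite("pics/top9.png",t[:,:,::-1])
for n,i,(x,y,w,h) in(("side",im,(255,130,50,50)),("top",t,(180,110,50,55))):
    m=cv2.inRange(cv2.cvtColor(i[y:y+h,x:x+w].copy(),cv2.COLOR_RGB2HSV),(0,150,70),(8,255,255));v,u=np.nonzero(m);print(n,len(u),(u.mean()+x,v.mean()+y) if len(u) else 0)
for a in (39,47,55,60,67,75): 
    P=RB.apply([164,-30+81*np.cos(np.radians(a)),105+81*np.sin(np.radians(a))])+B0; print(a,P.round(),proj("side",P).round(1),proj("top",P).round(1))
a=crop("side",195,80,100,130,400,520,im); b=crop("top",155,110,100,130,400,520,t)
cv2.imwrite("pics/k2.png",np.hstack([a,b]))
```

```text
[566.16903119 -15.56663024 470.11358933] [-30.   7.  44.  96. -40.  82.  98.]
side 13 (np.float64(276.0), np.float64(156.84615384615384))
top 58 (np.float64(207.0344827586207), np.float64(137.63793103448276))
39 [610. 218. 156.] [[280.1 156.1]] [[199.2 137.7]]
47 [609. 211. 164.] [[280.1 155.8]] [[201.3 137.4]]
55 [607. 202. 171.] [[280.1 156. ]] [[203.9 137.4]]
60 [606. 196. 175.] [[280.1 156.4]] [[205.7 137.4]]
67 [604. 188. 180.] [[280.  157.2]] [[208.4 137.5]]
75 [601. 177. 183.] [[279.9 158.6]] [[211.8 137.9]]
```

View pics/k2.png

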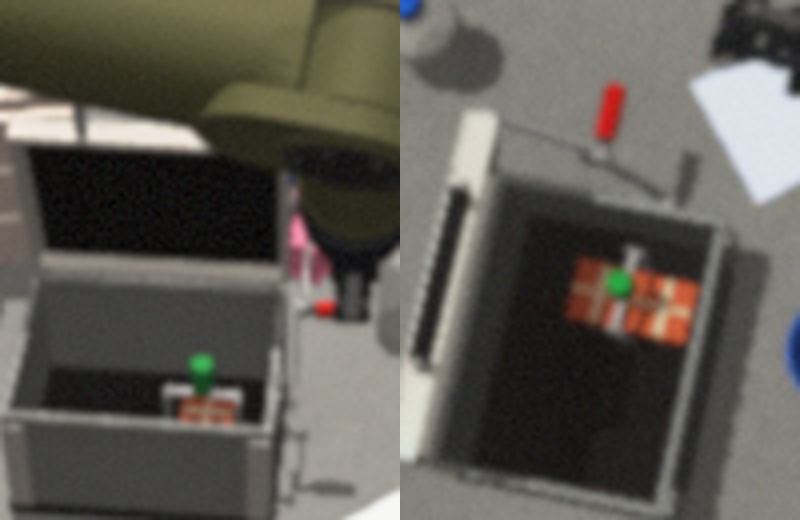

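The knee grip has moved to the front: red at top (207,137.6) against (199,137.6) locked, which puts the lower link near 63°, past centre. The lid still stands open, with its black handle bar at top crop (455,190)-(418,355).

Run:
```python
from h import *
t=cv2.imread("pics/top9.png")[:,:,::-1]; t0=cv2.imread("pics/top0.png")[:,:,::-1]
f=lambda x,y:(155+(x-400)/4-.5,110+y/4-.5)
a,b=onz("top",f(418,355),345),onz("top",f(455,190),345); m=(a+b)/2; print("ends",a,b,"mid",m,"local",RB.inv().apply(m-B0))
for th in (82,81,80,79):
    c=np.radians(th); print(th,[proj("top",RB.apply([x,90-224*np.cos(c),125+224*np.sin(c)])+B0).round(1).tolist() for x in(-55,0,55)])
print(att(0))
plan((535,180,430),att(0))
```

```text
ends [404.00950456 286.60541516 345.        ] [507.61257617 266.33724105 345.        ] mid [455.81104037 276.4713281  345.        ] local [  0.73366771  57.41405801 345.        ]
82 [[[157.6, 199.1]], [[162.9, 177.5]], [[168.1, 156.2]]]
81 [[[159.2, 199.5]], [[164.4, 177.8]], [[169.6, 156.6]]]
80 [[[160.7, 199.8]], [[166.0, 178.2]], [[171.2, 156.9]]]
79 [[[162.3, 200.2]], [[167.6, 178.5]], [[172.7, 157.3]]]
[180.     0.   167.84]
t 21.4 gp [586.3  72.5 341.5] rpy [145.    0.4 167.5] F [ 0.9  0.8 -0.4] gap 51.4 grip 0.0 |d| 228.0 ang 35.0
[0.0072, 0.0217, 0.0009, 0.0611, 0.0008, -0.0003],[0.0072, 0.0217, -0.0004, 0.0611, 0.0008, -0.0003],[0.0072, 0.0216, -0.0017, 0.0611, 0.0008, -0.0003],[0.0072, 0.0215, -0.0031, 0.0611, 0.0008, -0.0003],[0.0072, 0.0213, -0.0044, 0.0611, 0.0008, -0.0003],[0.0072, 0.0209, -0.0056, 0.0611, 0.0008, -0.0003],[0.0072, 0.0206, -0.0069, 0.0611, 0.0008, -0.0003],[0.0072, 0.0201, -0.0081, 0.0611, 0.0008, -0.0003],[0.0072, 0.0196, -0.0093, 0.0611, 0.0008, -0.0003],[0.0072, 0.019, -0.0105, 0.0611, 0.0008, -0.0003],
```

>>> apply_moves([
  [0.007,0.0215,0,0.061,0,0],
  [0.007,0.0215,-0.0005,0.061,0,0],
  [0.007,0.0215,-0.0017,0.061,0,0],
  [0.007,0.0215,-0.003,0.061,0,0],
  [0.007,0.0213,-0.0045,0.061,0,0],
  [0.007,0.021,-0.0056,0.061,0,0],
  [0.007,0.0205,-0.007,0.061,0,0],
  [0.007,0.02,-0.008,0.061,0,0],
  [0.007,0.0195,-0.0095,0.061,0,0],
  [0.007,0.019,-0.0105,0.061,0,0],
])

```text
time: 22.23
eef_pos: [535.9, 183.1, 582.0]
eef_rot: [-179.7, 0.0, 167.8]
ft_force: [0.2, 0.8, -0.8]
finger_gap: 51.2
grasp_force: 0.0
```

Run:
```python
from h import *
plan((488,269.5,410),att(0))
print(observe()['joint_positions'].round(0))
```

```text
t 22.23 gp [535.8 182.4 427.3] rpy [-179.7    0.   167.8] F [ 0.2  0.8 -0.8] gap 51.2 grip 0.0 |d| 100.0 ang 0.3
[0.0065, 0.0074, 0.0017, -0.0004, 0.0001, 0.0],[0.0065, 0.0074, 0.0017, -0.0004, 0.0001, 0.0],[0.0065, 0.0074, 0.0017, -0.0004, 0.0001, 0.0],[0.0065, 0.0074, 0.0017, -0.0004, 0.0001, 0.0],[0.0065, 0.0074, 0.0017, -0.0004, 0.0001, 0.0],[0.0065, 0.0074, 0.0017, -0.0004, 0.0001, 0.0],[0.0065, 0.0074, 0.0017, -0.0004, 0.0001, 0.0],[0.0065, 0.0074, 0.0017, -0.0004, 0.0001, 0.0],[0.0065, 0.0074, 0.0017, -0.0004, 0.0001, 0.0],[0.0065, 0.0074, 0.0017, -0.0004, 0.0001, 0.0],
[-50.   7.  32.  78.  -3.  96.  59.]
```

>>> apply_moves([
  [0.008,0.009,0,0,0,0],
  [0.01,0.0115,0,0,0,0],
  [0.012,0.0135,0,0,0,0],
  [0.012,0.0135,0,0,0,0],
  [0.011,0.0125,0,0,0,0],
  [0.008,0.009,0.002,0,0,0],
  [0.004,0.005,0.005,0,0,0],
  [0,0,0.005,0,0,0],
  [0,0,0.005,0,0,0],
  [0,0,0,0,0,0],
])

```text
time: 23.07
eef_pos: [489.3, 265.9, 563.9]
eef_rot: [-179.8, 0.1, 167.6]
ft_force: [-0.9, -0.0, -0.0]
finger_gap: 51.4
grasp_force: 0.0
```

Run:
```python
from h import *
plan((488,269.5,346),att(0))
im=read_camera("side"); cv2.imwrite("pics/side10.png",im[:,:,::-1])
```

```text
t 23.07 gp [489.3 265.5 409.2] rpy [-1.798e+02  1.000e-01  1.676e+02] F [-0.9 -0.  -0. ] gap 51.4 grip 0.0 |d| 63.0 ang 0.3
[0.0002, 0.0003, 0.0063, -0.0003, 0.0001, -0.0004],[0.0002, 0.0003, 0.0063, -0.0003, 0.0001, -0.0004],[0.0002, 0.0003, 0.0063, -0.0003, 0.0001, -0.0004],[0.0002, 0.0003, 0.0063, -0.0003, 0.0001, -0.0004],[0.0002, 0.0003, 0.0063, -0.0003, 0.0001, -0.0004],[0.0002, 0.0003, 0.0063, -0.0003, 0.0001, -0.0004],[0.0002, 0.0003, 0.0063, -0.0003, 0.0001, -0.0004],[0.0002, 0.0003, 0.0063, -0.0003, 0.0001, -0.0004],[0.0002, 0.0003, 0.0063, -0.0003, 0.0001, -0.0004],[0.0002, 0.0003, 0.0063, -0.0003, 0.0001, -0.0004],
```

>>> apply_moves([
  [0.001,0.0015,0.006,0,0,0],
  [0.001,0.0015,0.008,0,0,0],
  [0,0,0.009,0,0,0],
  [0,0,0.009,0,0,0],
  [0,0,0.009,0,0,0],
  [0,0,0.009,0,0,0],
  [0,0,0.007,0,0,0],
  [0,0,0.004,0,0,0],
  [0,0,0.002,0,0,0],
  [0,0,0,0,0,0],
])

```text
time: 23.95
eef_pos: [487.6, 270.4, 502.2]
eef_rot: [-179.9, 0.1, 167.7]
ft_force: [-0.4, 0.3, -0.2]
finger_gap: 51.1
grasp_force: 0.0
```

>>> apply_moves([
  [0,0,0,0,0,0],
  [0,0,0,0,0,0],
  [0,0,0,0,0,0],
  [0,0,0,0,0,0],
  [0,0,0,0,0,0],
  [0,0,0,0,0,0],
  [0,0,0,0,0,0],
  [0,0,0,0,0,0],
  [0,0,0,0,0,0],
  [0,0,0,0,0,0],
], gripper=-1, force=40)

```text
time: 24.78
eef_pos: [487.8, 270.1, 503.2]
eef_rot: [-180.0, 0.2, 167.7]
ft_force: [-0.2, -1.9, 5.9]
finger_gap: 12.4
grasp_force: 39.2
```

```bash
cat > lid.py <<'E'
from h import *
import sys
o=observe(); g=np.array(o['eef_pos'])+rot(o['eef_rot']).apply([0,0,HP]); L=RB.inv().apply(g-B0)
d=L[1:]-[90,125]; r=np.linalg.norm(d); a0=np.arctan2(d[1],-d[0])
print("local",L.round(1),"r",r.round(1),"ang",np.degrees(a0).round(1),"F",np.round(o['ft_force'],1),"gap",round(o['finger_gap'],1),"j",o['joint_positions'].round(0))
a1=np.radians(float(sys.argv[1])); prev=L; S=rot(o['eef_rot']).inv()*RB
for k in range(1,11):
    a=a0+(a1-a0)*k/10; q=np.array([L[0],90-224*np.cos(a),125+224*np.sin(a)]) if len(sys.argv)<3 else np.array([L[0],90-r*np.cos(a),125+r*np.sin(a)])
    print((S.apply(q-prev)/1000).round(4).tolist(),end=","); prev=q
E
python3 lid.py 60 r
```

```text
local [ 33.8  57.9 348.5] r 225.8 ang 81.8 F [-0.2 -1.9  5.9] gap 12.4 j [-57.   5.  27.  88.  -2.  87.  48.]
[-0.0, -0.0085, 0.0014],[-0.0, -0.0084, 0.0017],[-0.0, -0.0084, 0.002],[-0.0, -0.0083, 0.0023],[-0.0, -0.0082, 0.0027],[-0.0, -0.0081, 0.003],[-0.0, -0.008, 0.0033],[-0.0, -0.0078, 0.0036],[-0.0, -0.0077, 0.0039],[-0.0, -0.0075, 0.0042],
```

>>> apply_moves([
  [0,-0.005,0.0009,0,0,0],
  [0,-0.0084,0.0016,0,0,0],
  [0,-0.0084,0.002,0,0,0],
  [0,-0.0083,0.0023,0,0,0],
  [0,-0.0082,0.0027,0,0,0],
  [0,-0.0081,0.003,0,0,0],
  [0,-0.008,0.0033,0,0,0],
  [0,-0.0078,0.0036,0,0,0],
  [0,-0.0077,0.0039,0,0,0],
  [0,-0.0075,0.0042,0,0,0],
])

```text
time: 25.62
eef_pos: [471.1, 193.9, 474.5]
eef_rot: [-180.0, 0.1, 167.7]
ft_force: [0.9, 1.6, 2.7]
finger_gap: 12.4
grasp_force: 42.4
```

```bash
python3 lid.py 40 r
```

```text
local [ 33.4 -20.2 319.8] r 223.8 ang 60.5 F [0.9 1.6 2.7] gap 12.4 j [-54.  -1.  29.  97.   1.  84.  52.]
[-0.0, -0.0069, 0.0041],[-0.0, -0.0067, 0.0043],[-0.0, -0.0066, 0.0046],[-0.0, -0.0064, 0.0048],[-0.0, -0.0062, 0.005],[-0.0, -0.0061, 0.0052],[-0.0, -0.0059, 0.0054],[-0.0, -0.0057, 0.0057],[-0.0, -0.0055, 0.0059],[0.0, -0.0053, 0.006],
```

>>> apply_moves([
  [0,-0.0069,0.0041,0,0,0],
  [0,-0.0067,0.0043,0,0,0],
  [0,-0.0066,0.0046,0,0,0],
  [0,-0.0064,0.0048,0,0,0],
  [0,-0.0062,0.005,0,0,0],
  [0,-0.0061,0.0052,0,0,0],
  [0,-0.0059,0.0054,0,0,0],
  [0,-0.0057,0.0057,0,0,0],
  [0,-0.0055,0.0059,0,0,0],
  [0,-0.0053,0.006,0,0,0],
])

```text
time: 26.45
eef_pos: [458.0, 134.4, 423.4]
eef_rot: [-180.0, 0.1, 167.7]
ft_force: [0.2, 1.6, 1.7]
finger_gap: 12.6
grasp_force: 42.8
```

```bash
python3 lid.py 20 r
```

```text
local [ 33.1 -81.1 268.7] r 223.5 ang 40.0 F [0.2 1.6 1.7] gap 12.6 j [-52.  -5.  31. 106.   3.  78.  56.]
[0.0, -0.0049, 0.0061],[0.0, -0.0047, 0.0062],[0.0, -0.0045, 0.0064],[0.0, -0.0042, 0.0065],[0.0, -0.004, 0.0067],[0.0, -0.0038, 0.0068],[0.0, -0.0035, 0.007],[0.0, -0.0033, 0.0071],[0.0, -0.003, 0.0072],[0.0, -0.0028, 0.0073],
```

>>> apply_moves([
  [0,-0.0049,0.0061,0,0,0],
  [0,-0.0047,0.0062,0,0,0],
  [0,-0.0045,0.0064,0,0,0],
  [0,-0.0042,0.0065,0,0,0],
  [0,-0.004,0.0067,0,0,0],
  [0,-0.0038,0.0068,0,0,0],
  [0,-0.0035,0.007,0,0,0],
  [0,-0.0033,0.0071,0,0,0],
  [0,-0.003,0.0072,0,0,0],
  [0,-0.0028,0.0073,0,0,0],
])

```text
time: 27.28
eef_pos: [449.9, 96.5, 355.9]
eef_rot: [-179.9, 0.1, 167.7]
ft_force: [-1.8, -0.8, 0.4]
finger_gap: 12.2
grasp_force: 44.0
```

```bash
python3 lid.py 3 r
```

```text
local [  33.  -119.9  201.2] r 223.3 ang 20.0 F [-1.8 -0.8  0.4] gap 12.2 j [-50.  -5.  33. 114.   3.  70.  60.]
[0.0, -0.0022, 0.0062],[0.0, -0.002, 0.0063],[0.0, -0.0018, 0.0064],[0.0, -0.0016, 0.0064],[0.0, -0.0014, 0.0065],[0.0, -0.0012, 0.0065],[0.0, -0.001, 0.0065],[0.0, -0.0008, 0.0066],[0.0, -0.0006, 0.0066],[0.0, -0.0004, 0.0066],
```

>>> apply_moves([
  [0,-0.0022,0.0062,0,0,0],
  [0,-0.002,0.0063,0,0,0],
  [0,-0.0018,0.0064,0,0,0],
  [0,-0.0016,0.0064,0,0,0],
  [0,-0.0014,0.0065,0,0,0],
  [0,-0.0012,0.0065,0,0,0],
  [0,-0.001,0.0065,0,0,0],
  [0,-0.0008,0.0066,0,0,0],
  [0,-0.0006,0.005,0,0,0],
  [0,-0.0003,0.003,0,0,0],
])

```text
time: 28.12
eef_pos: [447.2, 83.8, 296.4]
eef_rot: [-179.9, 0.1, 167.7]
ft_force: [-5.3, -3.4, 0.6]
finger_gap: 12.7
grasp_force: 45.7
```

```bash
python3 lid.py 0 r
```

```text
local [  33.  -133.1  141.7] r 223.7 ang 4.3 F [-5.3 -3.4  0.6] gap 12.7 j [-49.  -2.  35. 119.   1.  63.  63.]
[0.0, -0.0001, 0.0017],[0.0, -0.0001, 0.0017],[0.0, -0.0001, 0.0017],[0.0, -0.0001, 0.0017],[0.0, -0.0001, 0.0017],[0.0, -0.0001, 0.0017],[0.0, -0.0, 0.0017],[0.0, -0.0, 0.0017],[0.0, -0.0, 0.0017],[0.0, -0.0, 0.0017],
```

>>> apply_moves([
  [0,0,0.0018,0,0,0],
  [0,0,0.0018,0,0,0],
  [0,0,0.0018,0,0,0],
  [0,0,0.0018,0,0,0],
  [0,0,0.0018,0,0,0],
  [0,0,0.0018,0,0,0],
  [0,0,0.0015,0,0,0],
  [0,0,0.001,0,0,0],
  [0,0,0.001,0,0,0],
  [0,0,0,0,0,0],
])

```text
time: 28.95
eef_pos: [447.4, 83.1, 284.9]
eef_rot: [-179.8, -0.1, 167.7]
ft_force: [-14.1, -5.6, 21.2]
finger_gap: 12.3
grasp_force: 48.2
```

>>> apply_moves([
  [0,0,0.001,0,0,0],
  [0,0,0.001,0,0,0],
  [0,0,0.001,0,0,0],
  [0,0,0,0,0,0],
  [0,0,0,0,0,0],
  [0,0,0,0,0,0],
  [0,0,0,0,0,0],
  [0,0,0,0,0,0],
  [0,0,0,0,0,0],
  [0,0,0,0,0,0],
])

```text
time: 29.78
eef_pos: [447.6, 82.9, 284.6]
eef_rot: [-179.9, -0.1, 167.7]
ft_force: [-22.7, -9.6, 43.7]
finger_gap: 12.4
grasp_force: 50.4
```

>>> apply_moves([
  [0,0,-0.001,0,0,0],
  [0,0,-0.001,0,0,0],
  [0,0,-0.001,0,0,0],
  [0,0,-0.001,0,0,0],
  [0,0,0,0,0,0],
  [0,0,0,0,0,0],
  [0,0,0,0,0,0],
  [0,0,0,0,0,0],
  [0,0,0,0,0,0],
  [0,0,0,0,0,0],
])

```text
time: 30.62
eef_pos: [447.3, 83.1, 284.9]
eef_rot: [-179.8, -0.0, 167.7]
ft_force: [-9.9, -5.8, 13.1]
finger_gap: 12.4
grasp_force: 47.5
```

```bash
python3 lid.py 0 r
python3 - <<'E'
from h import *
im=read_camera("side"); t=read_camera("top"); cv2.imwrite("pics/side11.png",im[:,:,::-1]);cv2.imwrite("pics/top11.png",t[:,:,::-1])
# red knee grip location
for n,i,(x,y,w,h) in(("side",im,(255,130,60,80)),("top",t,(170,110,80,70))):
    m=cv2.inRange(cv2.cvtColor(i[y:y+h,x:x+w].copy(),cv2.COLOR_RGB2HSV),(0,150,70),(8,255,255));v,u=np.nonzero(m);print(n,len(u),(u.mean()+x,v.mean()+y) if len(u) else 0)
# expected knee when shut: head = lid point; fold 2.95 -> knee 
s=112.5
for a in (0,1,2,3,5):
    best=None
    c=np.radians(a)
    # head in lid frame: polar about hinge from open pose solved with lid 82 deg
    K0=np.array([31.5,156.5]); F=np.array([-30,105.]); H=np.array([90,125.])
    # head on open: dist 88 from knee, sag 10 -> along line
    u=K0-F; base=np.arctan2(u[1],u[0])+np.arcsin(10/81); D=167.8; h0=F+D*np.array([np.cos(base),np.sin(base)])
    v=h0-H; rho=np.linalg.norm(v); al=np.arctan2(v[1],v[0]); al2=al+np.radians(82-a); h=H+rho*np.array([np.cos(al2),np.sin(al2)])
    w=h-F; dd=np.linalg.norm(w); x=(81**2-88**2+dd**2)/(2*dd); y=np.sqrt(max(0,81**2-x*x)); e=w/dd
    for sg in(1,-1):
        k=F+e*x+sg*y*np.array([-e[1],e[0]]); P=RB.apply([164,*k])+B0; print(a,"head",h.round(),"dd",dd.round(1),"knee",k.round(),proj("side",P)[0].round(1),proj("top",P)[0].round(1))
E
```

```text
local [  33.1 -133.9  130.2] r 223.9 ang 1.3 F [-9.9 -5.8 13.1] gap 12.4 j [-49.  -1.  35. 119.   1.  61.  64.]
[-0.0, -0.0, 0.0005],[-0.0, -0.0, 0.0005],[-0.0, -0.0, 0.0005],[-0.0, -0.0, 0.0005],[-0.0, -0.0, 0.0005],[-0.0, -0.0, 0.0005],[-0.0, -0.0, 0.0005],[-0.0, -0.0, 0.0005],[-0.0, -0.0, 0.0005],[-0.0, 0.0, 0.0005],side 41 (np.float64(277.9268292682927), np.float64(184.390243902439))
top 24 (np.float64(241.70833333333331), np.float64(145.83333333333334))
0 head [-13. 134.] dd 33.6 knee [-100.  146.] [278.1 186.1] [242.8 147.1]
0 head [-13. 134.] dd 33.6 knee [39. 62.] [278.9 174.3] [201.7 145.4]
1 head [-12. 136.] dd 35.2 knee [-100.  146.] [278.1 186.2] [242.8 147.1]
1 head [-12. 136.] dd 35.2 knee [41. 65.] [279.  173.4] [201. 145.]
2 head [-12. 137.] dd 36.9 knee [-100.  146.] [278.1 186.2] [242.8 147.1]
2 head [-12. 137.] dd 36.9 knee [42. 68.] [279.1 172.6] [200.4 144.7]
3 head [-12. 139.] dd 38.6 knee [-100.  146.] [278.1 186.1] [242.8 147.1]
3 head [-12. 139.] dd 38.6 knee [43. 71.] [279.1 171.8] [199.9 144.4]
5 head [-11. 143.] dd 42.0 knee [-99. 147.] [278.2 185.9] [242.7 147. ]
5 head [-11. 143.] dd 42.0 knee [45. 75.] [279.2 170.4] [199.1 143.9]
```

>>> apply_moves([
  [0,0,-0.001,0,0,0],
  [0,0,-0.001,0,0,0],
  [0,0,0,0,0,0],
  [0,0,0,0,0,0],
  [0,0,0,0,0,0],
  [0,0,0,0,0,0],
  [0,0,0,0,0,0],
  [0,0,0,0,0,0],
  [0,0,0,0,0,0],
  [0,0,0,0,0,0],
])

```text
time: 31.55
eef_pos: [447.1, 83.2, 285.3]
eef_rot: [-179.8, 0.0, 167.7]
ft_force: [-5.3, -4.7, -0.7]
finger_gap: 12.5
grasp_force: 46.2
```

>>> apply_moves([
  [0,0,0,0,0,0],
  [0,0,0,0,0,0],
  [0,0,0,0,0,0],
  [0,0,0,0,0,0],
  [0,0,0,0,0,0],
  [0,0,0,0,0,0],
  [0,0,0,0,0,0],
  [0,0,0,0,0,0],
  [0,0,0,0,0,0],
  [0,0,0,0,0,0],
], gripper=-0.15)

```text
time: 32.38
eef_pos: [447.6, 84.2, 286.2]
eef_rot: [-180.0, 0.1, 167.7]
ft_force: [0.3, 0.0, -0.2]
finger_gap: 36.4
grasp_force: 0.0
```

>>> apply_moves([
  [0,0,-0.005,0,0,0],
  [0,0,-0.01,0,0,0],
  [0,0,-0.015,0,0,0],
  [0,0,-0.015,0,0,0],
  [0,0,-0.01,0,0,0],
  [0,0,-0.01,0,0,0],
  [0,0,-0.005,0,0,0],
  [0,0,0,0,0,0],
  [0,0,0,0,0,0],
  [0,0,0,0,0,0],
])

```text
time: 33.22
eef_pos: [447.2, 84.3, 355.5]
eef_rot: [-179.9, 0.1, 167.7]
ft_force: [-0.2, 0.1, -0.5]
finger_gap: 36.4
grasp_force: 0.0
```

>>> apply_moves([
  [0,0,0,0,0,0],
  [0,0,0,0,0,0],
  [0,0,0,0,0,0],
  [0,0,0,0,0,0],
  [0,0,0,0,0,0],
  [0,0,0.01,0,0,0],
  [0,0,0.01,0,0,0],
  [0,0,0.01,0,0,0],
  [0,0,0.01,0,0,0],
  [0,0,0.004,0,0,0],
], gripper=-1)

```text
time: 34.05
eef_pos: [447.8, 84.1, 314.5]
eef_rot: [-179.9, -0.0, 167.7]
ft_force: [-19.4, -4.8, 54.9]
finger_gap: 0.1
grasp_force: 27.4
```

>>> apply_moves([
  [0,0,0.001,0,0,0],
  [0,0,0.001,0,0,0],
  [0,0,0.001,0,0,0],
  [0,0,0.001,0,0,0],
  [0,0,0.001,0,0,0],
  [0,0,0.001,0,0,0],
  [0,0,0,0,0,0],
  [0,0,0,0,0,0],
  [0,0,0,0,0,0],
  [0,0,0,0,0,0],
])

```text
time: 34.88
eef_pos: [448.1, 83.6, 314.3]
eef_rot: [179.9, -0.1, 167.7]
ft_force: [-28.6, -7.9, 70.6]
finger_gap: 0.1
grasp_force: 35.1
```

>>> apply_moves([
  [0,0,-0.004,0,0,0],
  [0,0,-0.006,0,0,0],
  [0,0,-0.015,0,0,0],
  [0,0,-0.03,0,0,0],
  [0,0,-0.035,0,0,0],
  [0,0,-0.035,0,0,0],
  [0,0,-0.03,0,0,0],
  [0,0,-0.02,0,0,0],
  [0,0,-0.01,0,0,0],
  [0,0,0,0,0,0],
])

```text
time: 35.72
eef_pos: [447.7, 84.6, 492.3]
eef_rot: [179.9, 0.3, 167.7]
ft_force: [-0.5, 0.1, -0.3]
finger_gap: 0.0
grasp_force: 0.0
```

Run:
```python
from h import *
im=read_camera("side"); t=read_camera("top"); cv2.imwrite("pics/side12.png",im[:,:,::-1]);cv2.imwrite("pics/top12.png",t[:,:,::-1])
im0=cv2.imread("pics/side0.png")[:,:,::-1]
g=cv2.cvtColor(im.copy(),cv2.COLOR_RGB2GRAY);g0=cv2.cvtColor(im0.copy(),cv2.COLOR_RGB2GRAY)
for lx in(-100,-60,60,90):
  for th in(0,2,4):
    c=np.radians(th); f=lambda L:proj("side",RB.apply(np.array(L))+B0)[0].round(1)
    y=90-180*np.cos(c); z=125+180*np.sin(c)
    print(lx,th,"edge bottom",f([lx,y,z]),"edge top",f([lx,y+23*np.sin(c),z+23*np.cos(c)]),"handle",f([lx*.5,90-224*np.cos(c),125+224*np.sin(c)]))
  u=int(f([lx,-90,125])[0]); print("col",u,"rows165-215 now",g[165:216,u].tolist()); print("  then",g0[165:216,u].tolist())
o=observe();print(o['eef_pos'])
```

```text
-100 0 edge bottom [198.4 183.4] edge top [197.7 178.6] handle [211.2 194.2]
-100 2 edge bottom [198.2 182.1] edge top [197.5 177. ] handle [211.  192.5]
-100 4 edge bottom [198.  180.7] edge top [197.4 175.4] handle [210.9 190.8]
col 198 rows165-215 now [215, 221, 220, 221, 220, 219, 221, 221, 220, 221, 222, 221, 222, 212, 168, 115, 89, 89, 81, 74, 76, 91, 91, 87, 84, 87, 86, 82, 83, 85, 81, 86, 85, 85, 84, 87, 87, 88, 92, 88, 79, 61, 65, 88, 108, 109, 108, 103, 96, 97, 112]
  then [149, 146, 150, 149, 154, 158, 155, 152, 153, 145, 131, 115, 104, 97, 86, 71, 72, 104, 125, 107, 104, 124, 113, 96, 88, 86, 86, 87, 86, 85, 86, 88, 86, 89, 88, 86, 90, 94, 94, 93, 82, 61, 69, 95, 108, 111, 112, 107, 104, 112, 134]
-60 0 edge bottom [210.3 184.2] edge top [209.8 179.3] handle [217.3 194.6]
-60 2 edge bottom [210.2 182.8] edge top [209.7 177.8] handle [217.2 192.9]
-60 4 edge bottom [210.  181.5] edge top [209.6 176.2] handle [217.1 191.2]
col 210 rows165-215 now [218, 220, 218, 219, 219, 219, 217, 220, 221, 220, 219, 221, 221, 221, 206, 158, 123, 136, 162, 171, 178, 181, 182, 181, 170, 149
[... 1052 characters left out ...]
] edge top [255.5 182.2] handle [240.4 196.1]
90 2 edge bottom [255.5 185.7] edge top [255.5 180.6] handle [240.4 194.4]
90 4 edge bottom [255.5 184.3] edge top [255.6 179. ] handle [240.3 192.7]
col 255 rows165-215 now [225, 225, 226, 227, 227, 227, 228, 227, 226, 226, 225, 225, 223, 225, 223, 226, 225, 213, 160, 108, 89, 89, 85, 73, 61, 61, 63, 63, 59, 62, 62, 66, 60, 61, 60, 62, 63, 63, 65, 61, 63, 63, 64, 60, 45, 35, 46, 69, 88, 86, 88]
  then [62, 64, 63, 66, 63, 63, 62, 61, 56, 46, 33, 36, 68, 92, 97, 84, 65, 54, 51, 51, 75, 116, 132, 101, 73, 67, 65, 65, 65, 66, 66, 64, 64, 66, 63, 66, 67, 59, 65, 68, 65, 65, 65, 61, 50, 34, 49, 73, 87, 89, 91]
[447.08134497  84.55786736 489.53506041]
```

Run:
```python
from h import *
for k in range(3):
    im=read_camera("side"); h=cv2.cvtColor(im[250:300,260:320].copy(),cv2.COLOR_RGB2HSV);m=cv2.inRange(h,(105,120,60),(130,255,255));v,u=np.nonzero(m);print(len(u),u.mean()+260,v.mean()+250)
a=cv2.imread("pics/side0.png")[:,:,::-1].astype(int); d=np.abs(im.astype(int)-a).max(2)>45
k,_,s,_=cv2.connectedComponentsWithStats(d.astype(np.uint8)); print([x.tolist() for x in s[1:] if x[4]>25])
o=observe(); print(o['time'],o['ft_force']);
```

```text
53 287.2830188679245 270.39622641509436
52 287.3269230769231 270.36538461538464
55 287.25454545454545 270.56363636363636
[[0, 0, 162, 55, 3703], [150, 4, 105, 96, 4675], [147, 33, 6, 11, 48], [129, 40, 18, 9, 57], [81, 49, 53, 28, 1056], [133, 65, 18, 20, 159], [51, 78, 57, 116, 2813], [194, 103, 75, 92, 4283], [47, 105, 7, 20, 56], [198, 106, 18, 7, 67], [251, 109, 18, 19, 152], [115, 128, 47, 107, 1976], [229, 130, 5, 12, 38], [31, 135, 26, 72, 971], [272, 155, 15, 5, 55], [270, 182, 15, 6, 67], [56, 195, 8, 13, 50], [80, 196, 10, 19, 93], [46, 210, 21, 25, 143], [212, 216, 11, 12, 40], [266, 220, 17, 5, 44], [230, 227, 12, 11, 77], [49, 247, 204, 103, 6088], [284, 266, 8, 13, 72], [278, 278, 8, 10, 55], [278, 291, 8, 11, 55], [273, 299, 15, 31, 241]]
35.9667 [-0.98648181  0.37774248  0.51625213]
```

Run:
```python
from h import *
for n,r in(("side",(205,205,65,50)),("top",(240,170,55,55))):
  for f in("0","12"):
    i=cv2.imread(f"pics/{n}{f}.png"); x,y,w,h=r; m=cv2.inRange(cv2.cvtColor(i[y:y+h,x:x+w],cv2.COLOR_BGR2HSV),(105,120,30),(130,255,255));v,u=np.nonzero(m);print(n,f,len(u),(u.mean()+x).round(1),(v.mean()+y).round(1),u.min()+x,u.max()+x,v.min()+y,v.max()+y)
```

```text
side 0 566 237.7 226.4 224 251 214 239
side 12 554 237.7 226.5 224 251 215 239
top 0 701 266.5 197.6 252 281 183 212
top 12 59 277.1 192.4 272 280 185 201
```

The tub has not moved, so the changes there are only shadow. The specimen hangs still and the lid is shut, so I'm handing in.

```bash
python3 -c "
from plant import *
print(hand_in())"
```

```text
the job is handed in; nothing more can be done
None
```

The job is handed in at about 36 s: the grey specimen hangs still on the hook, the stay is unlocked and the lid measures shut to within about 0.4° in the side view; I pressed the lid handle to about 70 N at the fingertips to confirm its stop, above the 40 N limit set for the arm and gripper body.

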